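# Walk the heavy lower platen into its dock and latch it

### The arm

A 6-joint arm with a two-finger parallel gripper is mounted at the origin on the work surface. World frame = base frame: x ahead of the robot, y to its left, z up, the work surface at z = 0. Lengths are in mm, angles in rad, forces in N, time in s.
With the tool pointing down it reaches from about 275 to 750 mm from the base axis. Payload 10.2 kg.
Tool frame: the origin (TCP) lies at the very end of the fingers, on their centre line; the grasp point (between the pads) lies 19 mm behind it; y points along the fingers, x is the direction in which the jaws open and shut, and the axes are right-handed (so a half turn about y gives the same grasp; the last joint's range is limited). The gripper opens to 85 mm and grips with 20 to 120 N. Pads are 22 mm wide; open, the fingers measure 114 mm over their backs; the gripper's body (76 mm by 85 mm) begins 54 mm behind the grasp point. The pads swing forward as they close: fully open they stand 13 mm farther back than shut.
Start: joints at [-1.458, 0.313, 1.498, -0, 1.331, -0.223], TCP at [172.988, -495.688, 231.294] pointing down, gripper open.
Joint ranges: [-2.94, 2.94], [-0.97, 2.17], [0.19, 2.56], [-1.23, 4.37], [0.02, 3.11], [-2.88, 2.88]. Speed limits (rad/s): [2.39, 2.39, 3.01, 3.14, 3.14, 3.14].

### API

Orientations are given as a unit quaternion [w, x, y, z].
In Python, from rig import telemetry, imaging, ctrl gives the robot as it stands.
- The arm moves only by the shell command python3 -m handwheel 'ROWS' [FORCE]. ROWS is JSON, a list of rows, each an object with "delta_pos": the shift along the tool's x, y, z in cm, a list of three; "twist": the turn, a rotation vector about the tool's x, y, z in rad, a list of three; "jaw": the opening, from 0 (shut) to 1 (fully open). A call has exactly 10 rows; each row is the pose to reach, as a shift and turn from the pose commanded when the call began, along the tool's axes at that moment; what a row does not reach only later rows make up. A row lasts 1/12 s, in which the tool goes at most 41.7 mm and 7.16 degrees, less where a joint would pass 70% of its speed; a pose out of reach is approached as far as the arm can. A call with a gripper value outside its range is refused whole. The fingers move at their own pace and stop on an object; FORCE is the grip in N (left out, the last holds). Time passes only in rows, so rows that repeat a pose let the fingers close, or fill a call up. It gives the time, the measured TCP pose, the force and the opening at its end, in the units of the state.
- telemetry.sense(): the state, without advancing time (a new reading comes with each control period).
- imaging.capture(name): name is "scene" or "top"; returns a dict with "frame" (400x640x3 uint8, red, green, blue), "z_map" (400x640 float32, mm along the optical axis (not along the pixel's ray), 0 where there is no reading), "fx", "fy", "cx", "cy" (pixels), "rvec" (rotation vector, rad) and "tvec" (3), from world to camera coordinates, as OpenCV has them. Camera axes: x right, y down, z forward; pixel columns grow to the right and rows downward; lengths in mm; the calibration is good to about 2 mm. A picture is of the moment at which its call begins.
- ctrl.finish_job(): hands the job in, once; it reports no verdict.
The state is a dict: "time_s": time; "joints": joint angles; "dq": joint speeds; "tau": joint torques, N m; "eef_pos": TCP position; "ee_rot": TCP orientation; "force": force on the tool from outside, world axes, zero at the start; "wrist_torque": the same for the moment, N m; "grip_width": opening from 0.0 (shut) to 1.0 (fully open).
Only numpy, scipy, OpenCV 4.12 (cv2) and the standard library are available. Lean on these libraries where they do the work, as an engineer would, in place of code of your own. Each camera call takes 0.05 s, during which the arm holds its last target.

### The job

Walk the heavy lower platen forward across the bench into its dock by gently pushing its two yellow near-corner bumpers in turn, keeping it flat and roughly square to the dock and never touching the glass screen between the bumpers, until both far corners are fully home against the stop bar, with both brass contact buttons pushed in flush, without ramming or jamming it. Then swing the yellow latch fully round by its black knob so that its bar lies behind the platen. Leave the things standing about undisturbed.

Things in the scene. Friction and masses are not known exactly. Their poses are not given: they have to be found in the camera images.
- platen: heavy flat-based heat-press platen, grey, blue and black; 120 mm deep (x, the way it goes in), 240 wide (y), 60 high; 0.8 to 1.25 kg, loose. Origin: centre of its underside; +x points to its far side, +y to its left. A push on one bumper turns it as well as moving it on. Sliding it takes 3 to 9 N in all, a push at one corner about half to two thirds of that
- left_bumper (a point): middle of the face of the left yellow bumper, on the platen's near face: 64 mm to -x, 95 mm to +y of the platen's origin, 30 mm up. Rubber-backed pad 48 mm wide, 8 to 52 mm above the bench; a yellow patch on the top marks it
- right_bumper (a point): the same for the right bumper, 95 mm to -y
- far_left (a point): far left corner of the platen: 60 mm to +x, 110 mm to +y of its origin, 20 mm up
- far_right (a point): far right corner of the platen: 60 mm to +x, 110 mm to -y of its origin, 20 mm up
- screen: green glass screen on the platen's near face, between the bumpers: 120 mm wide, 36 mm high; origin at its centre, 30 mm above the platen's underside. It must not be touched
- dock: fixed dock. Origin on the bench; +x is the way the platen goes in, +y left. A dark rigid stop bar, 236 mm wide, 50 high, is set at a depth of its own each time: its face lies somewhere from x = -14 mm to 0, square to x, and is found by feel. Two guides, 40 mm high, from x = -24 mm to 0, 250 mm apart inside (5 mm room each side), mouths flared from x = -24 to -53 mm, 270 mm apart there
- left_contact (a joint): brass sprung contact button in the stop bar's face, 85 mm left of the middle, 30 mm up, 14 mm across; travel in m: 0 out (4 mm proud of the face), 0.004 pushed flush by the platen when that side is fully home against the bar. Very light spring (0.4 N)
- right_contact (a joint): the same, 85 mm right of the middle
- latch (a joint): angle of the yellow latch about an upright pin, rad: 0 open (bar points to the dock's +y, outward); grows anticlockwise from above, by way of dock -x, to 3.14 shut (bar points to dock -y, behind the platen's left bumper, 3 to 17 mm clear of it when the platen is home; a platen left farther out blocks it). Friction 0.12 N m, stays where left. Bar 95 mm long, top 28 mm above the bench
- latch_pivot (a point): axis of the latch, on the dock at x = -147 mm, y = +165 mm, 30 mm up
- latch_knob (a point): middle of the black upright knob on the latch, 16 mm in diameter, from 28 to 76 mm above the bench, this point 52 mm up; 67 mm from the pivot. At latch angle 0 it lies 25 mm to dock +x and 62 mm to dock +y of the pivot; fully shut, 25 mm to -x and 62 mm to -y
- tape_roll: orange tape roll lying flat, 72 mm across, 30 mm high; origin at its underside. Leave alone
- lint_roller: white roller standing upright with a black handle, 48 mm across, 180 mm high; origin at its underside. Leave alone
- tin: small jar behind the stop bar, 60 mm across, 60 mm high; origin at its underside. Leave alone
- pen_cup: white cup, 72 mm across, 90 mm high; origin at its underside. Leave alone
- screwdriver: screwdriver lying on the bench, about 200 mm long. Leave alone
- patch_box: wooden box with compartments, 160 x 220 x 50 mm; origin at its underside. Leave alone
- spray: white bottle with blue cap, 60 mm across, 170 mm high; origin at its underside. Leave alone
There are look-alikes about, which are no part of the job. Leave any brown or purple look-alike of the part that bears left_contact alone.

How it is judged:
By the outcome, as a careful person would: the job done as asked, in the order asked, and still so for the second after the job is handed in, with the robot touching nothing.
It also fails if it takes over 72 s, if anything falls off the work surface, if the arm or the gripper's body presses on something with over 40 N, if the wrist force passes 120 N, or if a joint passes its speed limit or range.

## Working session

There is one attempt and no reset: what is moved stays moved. The work goes in short steps, Python scripts to look and compute and a shell command to move; the robot and the scene stay as the last step left them, time stands still between calls to the robot, and variables do not carry over. Pictures are saved under pics/ and viewed, and the job is handed in when it is done.

```bash
mkdir -p pics; ls
cat > h.py <<'E'
import numpy as np, cv2
from rig import telemetry, imaging, ctrl
def cap(n,fn=None):
    c=imaging.capture(n)
    if fn: cv2.imwrite('pics/'+fn,c['frame'][:,:,::-1])
    return c
def world(c):
    R,_=cv2.Rodrigues(np.array(c['rvec'],float)); t=np.array(c['tvec'],float).ravel()
    z=c['z_map'].astype(float); v,u=np.mgrid[0:z.shape[0],0:z.shape[1]]
    P=np.stack([(u-c['cx'])/c['fx']*z,(v-c['cy'])/c['fy']*z,z],-1)
    W=(P-t)@R
    W[z==0]=np.nan
    return W
def proj(c,p):
    q,_=cv2.projectPoints(np.array(p,float).reshape(-1,1,3),np.array(c['rvec'],float),np.array(c['tvec'],float),np.array([[c['fx'],0,c['cx']],[0,c['fy'],c['cy']],[0,0,1.]]),None)
    return q[:,0]
E
python3 - <<'E'
from h import *
import pickle
a=cap('scene','s0.png');b=cap('top','t0.png')
pickle.dump((a,b),open('c0.pkl','wb'))
print(telemetry.sense())
E
```

```text
pics
{'time_s': 0.1, 'joints': array([-1.45844152e+00,  3.13398070e-01,  1.49833144e+00, -5.11779157e-06,
        1.33099072e+00, -2.23398868e-01]), 'dq': array([ 0.00279654, -0.00214474, -0.00145619,  0.00091114,  0.00082346,
       -0.00241293]), 'tau': array([ 3.14125726e-03, -4.12898505e+01, -2.60141873e+01, -1.34034763e-04,
        3.05221372e-03,  7.62376573e-06]), 'eef_pos': array([ 172.94040645, -495.46884562,  230.80140956]), 'ee_rot': array([ 0.57681167, -0.5762198 ,  0.40969288, -0.40915862]), 'force': array([ 0.29748734, -0.17766219, -0.71802522]), 'wrist_torque': array([ 0.00611211, -0.01499328,  0.03295916]), 'grip_width': 1.0027892094426822}
```

View pics/s0.png

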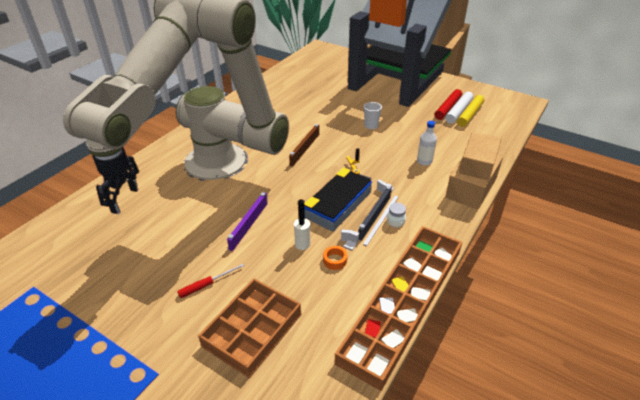

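View pics/t0.png

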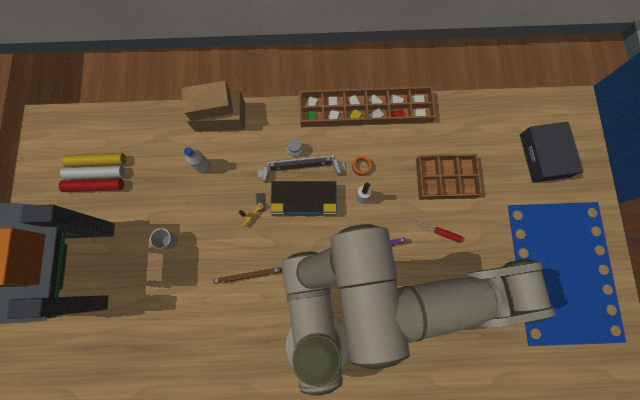

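Both views show the platen (top ~(304,198)) in front of the dark stop bar with flared guides (~(300,163)). The brown bar (247,275) and purple bar (398,241) are look-alikes without guides. The yellow latch is at (252,214). I'll enlarge that area to confirm.

Run:
```python
from h import *
import pickle
a,b=pickle.load(open('c0.pkl','rb'))
f=b['frame'][130:240,225:385,::-1]
cv2.imwrite('pics/t0c.png',cv2.resize(f,None,fx=5,fy=5,interpolation=cv2.INTER_CUBIC))
f=a['frame'][140:280,210:430,::-1]
cv2.imwrite('pics/s0c.png',cv2.resize(f,None,fx=3.6,fy=3.6,interpolation=cv2.INTER_CUBIC))
for n,c in(('s',a),('t',b)):
    W=world(c); print(n,c['fx'],c['tvec'], (-cv2.Rodrigues(c['rvec'])[0].T@c['tvec']))
W=world(b)
for u,v in [(304,198),(277,209),(330,209),(300,163),(252,214),(242,212),(262,198),(365,190),(361,166),(295,148)]: print(u,v,W[v,u].round(1))
```

```text
s 487.83065208346176 [-400.98803986 -136.63892859 1841.66412692] [ 1131.81200776 -1040.48365755  1098.90113239]
t 375.10436546556645 [ -14.11447624  499.43751724 1307.16078255] [ 201.34833121  -25.00995099 1384.60814507]
304 198 [512.4  29.9  60.7]
277 209 [474.7 127.8  63.6]
330 209 [467.8 -62.5  63.2]
300 163 [648.1  41.5  54.1]
252 214 [466.7 224.1  27.7]
242 212 [464.9 249.9  80.5]
262 198 [531.5 190.9   4.3]
365 190 [ 512.6 -182.   146.3]
361 166 [ 6.453e+02 -1.910e+02  3.000e-01]
295 148 [703.5  58.2  65.7]
```

View pics/t0c.png

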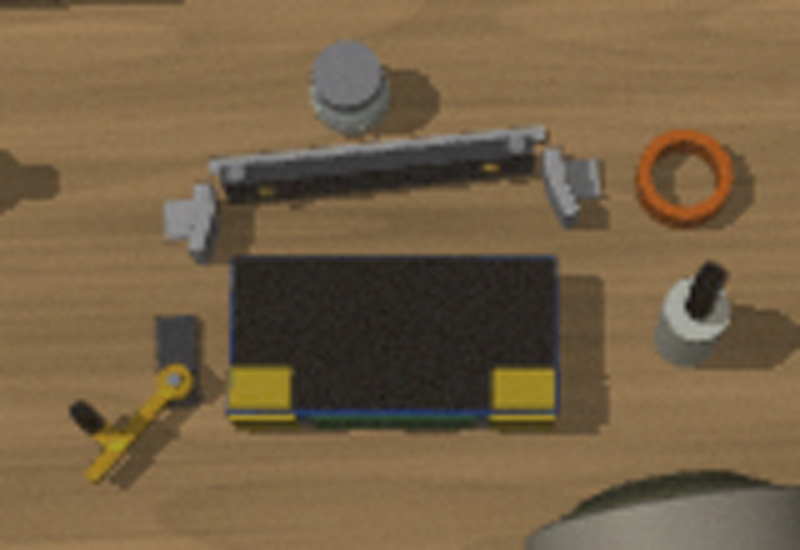

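View pics/s0c.png

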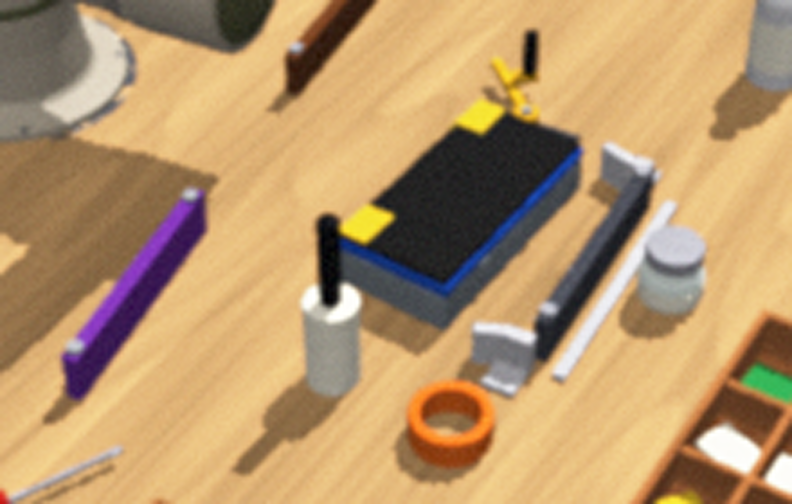

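```bash
cat >> h.py <<'E'
def cloud(c,x,y,z):
    W=world(c); m=(W[...,0]>x[0])&(W[...,0]<x[1])&(W[...,1]>y[0])&(W[...,1]<y[1])&(W[...,2]>z[0])&(W[...,2]<z[1])
    return W[m],c['frame'][m],m
def platen(c,x=(420,680)):
    # top surface at z~60, rect fit
    P,col,m=cloud(c,x,(-150,215),(55,67))
    m=m.astype(np.uint8); n,l,st,_=cv2.connectedComponentsWithStats(m,connectivity=4)
    k=1+np.argmax(st[1:,4]); Q=world(c)[l==k]
    r=cv2.minAreaRect(Q[:,:2].astype(np.float32))
    return Q,r
E
python3 - <<'E'
from h import *
import pickle
a,b=pickle.load(open('c0.pkl','rb'))
for c in(a,b):
    Q,r=platen(c); print('platen',len(Q),r,Q[:,2].mean(),Q[:,2].std()); print(cv2.boxPoints(r).round(1).tolist())
    P,col,m=cloud(c,(590,700),(-100,180),(45,54)); 
    r=cv2.minAreaRect(P[:,:2].astype(np.float32)); print('bar',len(P),r); print(cv2.boxPoints(r).round(1).tolist())
    d=P[:,:2]-P[:,:2].mean(0); print('bar pca',P[:,:2].mean(0),np.linalg.svd(d,full_matrices=0)[2][0])
    for nm,yr in(('gL',(130,260)),('gR',(-190,-60))):
        P,col,m=cloud(c,(540,680),yr,(31,44)); print(nm,len(P),P.min(0).round(1),P.max(0).round(1)); print(P[::max(1,len(P)//14)].round(0).tolist())
    P,col,m=cloud(c,(420,560),(170,290),(8,95)); 
    yl=(col[:,0]>110)&(col[:,1]>80)&(col[:,2]<70)
    print('yel',P[yl].round(0).tolist()[::3]); bl=(col.max(1)<60)&(P[:,2]>40); print('knob',P[bl].round(0).tolist())
E
```

```text
platen 1641 ((521.2957153320312, 30.496185302734375), (241.47117614746094, 118.41581726074219), 87.54869079589844) 60.79724771105165 2.3775218362713715
[[457.0, -87.5999984741211], [575.2999877929688, -92.69999694824219], [585.5999755859375, 148.60000610351562], [467.29998779296875, 153.6999969482422]]
bar 233 ((672.4405517578125, 41.35386657714844), (55.04096221923828, 241.70614624023438), 5.417670249938965)
[[633.5999755859375, 159.10000610351562], [656.5, -81.5999984741211], [711.2000122070312, -76.4000015258789], [688.4000244140625, 164.3000030517578]]
bar pca [657.14157869  31.93975012] [ 0.07115222 -0.99746547]
gL 70 [582.3 132.6  31.4] [657.8 182.9  43.6]
[[595.0, 177.0, 41.0], [597.0, 172.0, 41.0], [601.0, 172.0, 38.0], [616.0, 180.0, 39.0], [617.0, 172.0, 41.0], [584.0, 146.0, 40.0], [614.0, 170.0, 36.0], [629.0, 178.0, 37.0], [585.0, 144.0, 37.0], [627.0, 167.0, 39.0], [644.0, 177.0, 40.0], [627.0, 166.0, 36.0], [626.0, 162.0, 34.0], [655.0, 158.0, 32.0]]
gR 185 [ 543.4 -189.4   31. ] [673.8 -61.   43.9]
[[543.0, -87.0, 40.0], [558.0, -87.0, 39.0], [572.0, -79.0, 36.0], [57
[... 3248 characters left out ...]
27.0, 31.0], [452.0, 242.0, 28.0], [452.0, 232.0, 26.0], [449.0, 239.0, 26.0], [445.0, 243.0, 27.0], [442.0, 250.0, 26.0], [441.0, 238.0, 30.0], [437.0, 246.0, 30.0], [434.0, 253.0, 31.0], [431.0, 261.0, 24.0], [431.0, 251.0, 22.0], [427.0, 253.0, 28.0]]
knob [[470.0, 258.0, 76.0], [469.0, 254.0, 80.0], [471.0, 252.0, 69.0], [467.0, 262.0, 73.0], [466.0, 258.0, 77.0], [466.0, 254.0, 77.0], [465.0, 250.0, 81.0], [467.0, 249.0, 69.0], [463.0, 258.0, 76.0], [462.0, 254.0, 77.0], [462.0, 250.0, 78.0], [463.0, 248.0, 71.0], [466.0, 248.0, 54.0], [460.0, 255.0, 71.0], [460.0, 253.0, 67.0], [461.0, 250.0, 61.0], [463.0, 248.0, 53.0], [460.0, 256.0, 49.0], [460.0, 253.0, 50.0], [461.0, 251.0, 41.0]]
```

Run:
```python
from h import *
import pickle
a,b=pickle.load(open('c0.pkl','rb'))
f=b['frame'][152:186,254:350,::-1]
cv2.imwrite('pics/t0d.png',cv2.resize(f,None,fx=8,fy=8,interpolation=cv2.INTER_CUBIC))
f=a['frame'][178:252,335:405,::-1]
cv2.imwrite('pics/s0d.png',cv2.resize(f,None,fx=8,fy=8,interpolation=cv2.INTER_CUBIC))
```

```text
(no output)
```

View pics/t0d.png

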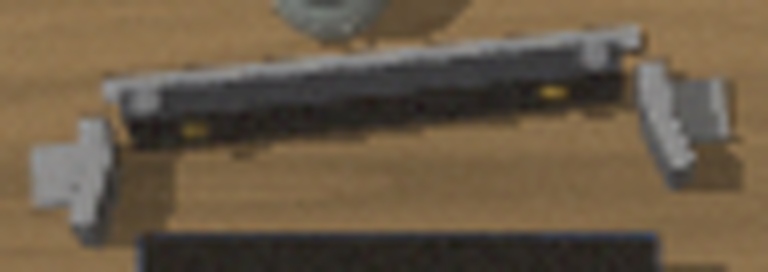

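View pics/s0d.png

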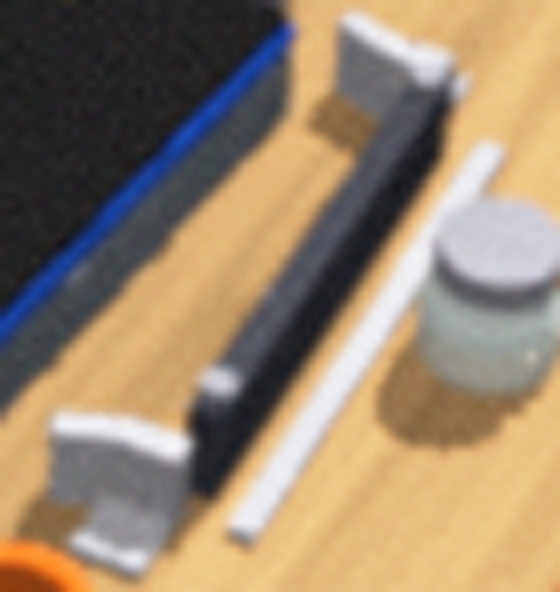

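```bash
cat > fit.py <<'E'
from h import *
import pickle
from scipy.optimize import least_squares
a,b=pickle.load(open('c0.pkl','rb'))
# (cam, px, kind coords: (xrel,'s' if rel to stop), y, z)
def T(u,v):return (254+(u+.5)/8-.5,152+(v+.5)/8-.5)
def S(u,v):return (335+(u+.5)/8-.5,178+(v+.5)/8-.5)
obs=[(b,T(195,130),1,-2,85,30),(b,T(553,91),1,-2,-85,30),
(b,T(126,117),1,0,118,50),(b,T(622,72),1,0,-118,50),
(b,T(137,150),1,0,118,0),(b,T(622,98),1,0,-118,0),
(b,T(103,228),0,-53,135,40),(b,T(668,180),0,-53,-135,40),
(b,(259.6,205.6),0,-147,165,30),
(a,S(192,395),1,0,-118,50),(a,S(345,17),0,-53,135,40)]
obs=[o for o in obs]
def pts(p):
    x,y,th,xs=p; R=np.array([[np.cos(th),-np.sin(th)],[np.sin(th),np.cos(th)]])
    return [np.r_[R@[o[3]+o[2]*xs,o[4]]+[x,y],o[5]] for o in obs]
def res(p): return np.concatenate([(proj(o[0],q)[0]-o[1]) for o,q in zip(obs,pts(p))])
s=least_squares(res,[650,40,.06,-5],loss='soft_l1')
print(s.x,np.degrees(s.x[2])); print(res(s.x).reshape(-1,2).round(1).tolist())
E
python3 fit.py
```

```text
[ 6.52584880e+02  4.16873037e+01  6.09404734e-02 -3.71075185e+00] 3.4916319281379984
[[0.1, -0.4], [0.1, 0.3], [-0.8, -0.1], [0.2, -0.4], [-0.4, -0.2], [-0.1, 0.6], [-1.2, -0.1], [0.3, -0.9], [-0.4, 0.3], [-0.5, 1.2], [-1.0, 0.8]]
```

Run:
```python
from h import *
import pickle
from scipy.spatial.transform import Rotation as R
a,b=pickle.load(open('c0.pkl','rb'))
W=world(a)
for u,v in [(265,200),(232,240),(248,220),(292,158),(319,132),(302,240),(301,210)]: print(u,v,W[v,u].round(0))
W=world(b)
for u,v in [(404,241),(390,243),(216,280),(278,269)]: print('t',u,v,W[v,u].round(0))
s=telemetry.sense();q=s['ee_rot'];r=R.from_quat([q[1],q[2],q[3],q[0]]).as_matrix();print(r.round(3))
print('x axis yaw',np.degrees(np.arctan2(r[1,0],r[0,0])))
```

```text
265 200 [ 317. -103.   25.]
232 240 [ 360. -320.   47.]
248 220 [ 341. -221.   40.]
292 158 [269. 124.  40.]
319 132 [240. 354.  15.]
302 240 [ 535. -204.   43.]
301 210 [ 527. -193.  152.]
t 404 241 [ 345. -321.   50.]
t 390 243 [ 278. -162.  640.]
t 216 280 [233. 343.  54.]
t 278 269 [263. 128.  51.]
[[ 0.329 -0.     0.944]
 [-0.944  0.001  0.329]
 [-0.001 -1.     0.   ]]
x axis yaw -70.76265394755336
```

```bash
python3 -m handwheel '[{"delta_pos":[-1.5,0,1.6],"twist":[0,0.03,0],"jaw":0},{"delta_pos":[-4,0,4.3],"twist":[0,0.06,0],"jaw":0},{"delta_pos":[-6.6,0,7.1],"twist":[0,0.09,0],"jaw":0},{"delta_pos":[-9.2,0,9.9],"twist":[0,0.12,0],"jaw":0},{"delta_pos":[-11.8,0,12.7],"twist":[0,0.15,0],"jaw":0},{"delta_pos":[-14.4,0,15.5],"twist":[0,0.18,0],"jaw":0},{"delta_pos":[-17,0,18.3],"twist":[0,0.21,0],"jaw":0},{"delta_pos":[-19.6,0,21.1],"twist":[0,0.24,0],"jaw":0},{"delta_pos":[-22.2,0,23.9],"twist":[0,0.26,0],"jaw":0},{"delta_pos":[-24,0,26],"twist":[0,0.275,0],"jaw":0}]' 30
cat > st.py <<'E'
from h import *
from scipy.spatial.transform import Rotation as R
DX,DY,TH=652.6,41.7,0.061
s=telemetry.sense();q=s['ee_rot'];r=R.from_quat([q[1],q[2],q[3],q[0]]).as_matrix()
p=s['eef_pos'];c,n=np.cos(TH),np.sin(TH);d=np.array([p[0]-DX,p[1]-DY])
print('t',round(s['time_s'],2),'tcp',p.round(1),'dock',[round(c*d[0]+n*d[1],1),round(-n*d[0]+c*d[1],1)],'zyaw',round(np.degrees(np.arctan2(r[1,2],r[0,2])),2),'F',s['force'].round(1),'g',round(s['grip_width'],2), 'down',r[:,1].round(3))
E
python3 st.py
```

```text
time_s: 0.93
eef_pos: [339.9, -180.8, 231.3]
ee_rot: [0.515, -0.515, 0.485, -0.485]
force: [-0.7, -1.2, -0.5]
grip_width: -0.0
t 0.93 tcp [ 339.9 -180.8  231.3] dock [np.float64(-325.7), np.float64(-203.0)] zyaw 3.47 F [-0.7 -1.2 -0.5] g -0.0 down [ 0.  0. -1.]
```

```bash
python3 -m handwheel '[{"delta_pos":[-2.5,0.5,2],"twist":[0,0,0],"jaw":0},{"delta_pos":[-5,2,4],"twist":[0,0,0],"jaw":0},{"delta_pos":[-8,4,6],"twist":[0,0,0],"jaw":0},{"delta_pos":[-10.5,7,8],"twist":[0,0,0],"jaw":0},{"delta_pos":[-11.1,10.5,8.1],"twist":[0,0,0],"jaw":0},{"delta_pos":[-11.1,14,8.1],"twist":[0,0,0],"jaw":0},{"delta_pos":[-11.1,17.5,8.1],"twist":[0,0,0],"jaw":0},{"delta_pos":[-11.1,20.2,8.1],"twist":[0,0,0],"jaw":0},{"delta_pos":[-11.1,21.6,8.1],"twist":[0,0,0],"jaw":0},{"delta_pos":[-11.1,21.6,8.1],"twist":[0,0,0],"jaw":0}]'
python3 st.py
python3 - <<'E'
from h import *
a=cap('scene');b=cap('top')
cv2.imwrite('pics/1.png',np.hstack([cv2.resize(a['frame'][130:280,230:430,::-1],(400,300)),cv2.resize(b['frame'][140:260,230:390,::-1],(400,300))]))
E
```

```text
time_s: 1.77
eef_pos: [411.7, -66.9, 12.8]
ee_rot: [-0.514, 0.516, -0.487, 0.483]
force: [0.3, 0.4, 0.3]
grip_width: -0.002
t 1.77 tcp [411.7 -66.9  12.8] dock [np.float64(-247.0), np.float64(-93.7)] zyaw 3.48 F [0.3 0.4 0.3] g -0.0 down [-0.005  0.003 -1.   ]
```

View pics/1.png

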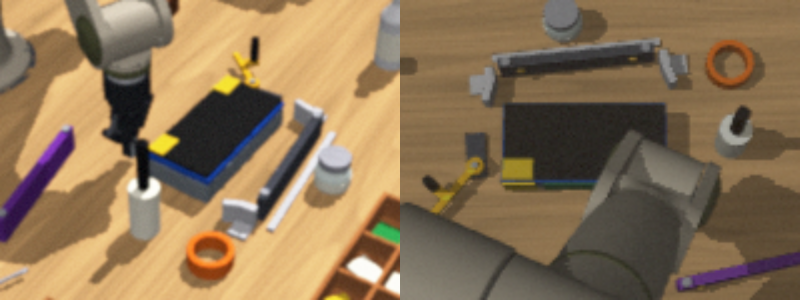

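The tool stands just behind the right bumper (scene panel, around (125,145)), and the left bumper and latch are clear. Now a gentle first push.

```bash
python3 -m handwheel '[{"delta_pos":[0,0,0.8],"twist":[0,0,0],"jaw":0},{"delta_pos":[0,0,1.6],"twist":[0,0,0],"jaw":0},{"delta_pos":[0,0,2.0],"twist":[0,0,0],"jaw":0},{"delta_pos":[0,0,2.2],"twist":[0,0,0],"jaw":0},{"delta_pos":[0,0,2.4],"twist":[0,0,0],"jaw":0},{"delta_pos":[0,0,2.6],"twist":[0,0,0],"jaw":0},{"delta_pos":[0,0,2.8],"twist":[0,0,0],"jaw":0},{"delta_pos":[0,0,3.0],"twist":[0,0,0],"jaw":0},{"delta_pos":[0,0,3.2],"twist":[0,0,0],"jaw":0},{"delta_pos":[0,0,3.4],"twist":[0,0,0],"jaw":0}]'
python3 st.py
cat > pl.py <<'E'
from h import *
import sys
from scipy.optimize import least_squares
DX,DY,TH=652.6,41.7,0.061
c=cap('scene')
# platen by image: colour mask of yellow patches + black top via depth; robust rectangle from depth
Q,r=platen(c)
box=cv2.boxPoints(r); w,h=r[1]; ang=r[2] if w>h else r[2]+90
yaw=(ang-90)%180; yaw=yaw-180 if yaw>90 else yaw
d=np.array(r[0])-[1.8,-0.8]-[DX,DY]; k,n=np.cos(TH),np.sin(TH)
print('platen world',np.round(r[0],1),np.round(sorted(r[1]),1),'yaw',round(yaw,2),'| dock xy',round(k*d[0]+n*d[1],1),round(-n*d[0]+k*d[1],1),'relyaw',round(yaw-np.degrees(TH),2))
f=c['frame'][140:260,270:430,::-1]
cv2.imwrite('pics/'+sys.argv[1],cv2.resize(f,None,fx=4,fy=4,interpolation=cv2.INTER_CUBIC))
E
python3 pl.py p1.png
```

```text
time_s: 2.7
eef_pos: [446.7, -65.8, 15.2]
ee_rot: [-0.514, 0.515, -0.485, 0.484]
force: [-5.4, -3.2, 1.7]
grip_width: -0.002
t 2.7 tcp [446.7 -65.8  15.2] dock [np.float64(-212.0), np.float64(-94.7)] zyaw 3.49 F [-5.4 -3.2  1.7] g -0.0 down [-0.002  0.    -1.   ]
platen world [525.   33.7] [118.9 241.9] yaw -0.76 | dock xy -129.6 0.7 relyaw -4.26
```

View pics/p1.png

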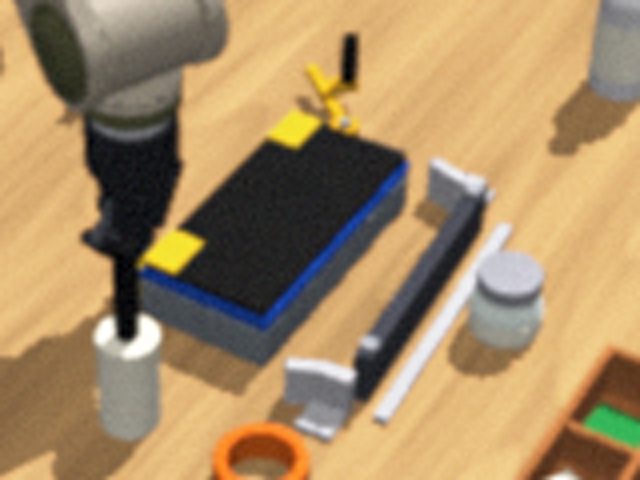

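```bash
python3 -m handwheel '[{"delta_pos":[0,0,0.2],"twist":[0,0,0],"jaw":0},{"delta_pos":[0,0,0.4],"twist":[0,0,0],"jaw":0},{"delta_pos":[0,0,0.6],"twist":[0,0,0],"jaw":0},{"delta_pos":[0,0,0.8],"twist":[0,0,0],"jaw":0},{"delta_pos":[0,0,0.95],"twist":[0,0,0],"jaw":0},{"delta_pos":[0,0,1.1],"twist":[0,0,0],"jaw":0},{"delta_pos":[0,0,1.1],"twist":[0,0,0],"jaw":0},{"delta_pos":[0,0,0],"twist":[0,0,0],"jaw":0},{"delta_pos":[0,0,-2],"twist":[0,0,0],"jaw":0},{"delta_pos":[0,0,-3.5],"twist":[0,0,0],"jaw":0}]'
python3 st.py; python3 pl.py p2.png
```

```text
time_s: 3.58
eef_pos: [411.6, -67.5, 15.2]
ee_rot: [0.515, -0.515, 0.485, -0.484]
force: [-1.0, -0.2, 0.2]
grip_width: -0.002
t 3.58 tcp [411.6 -67.5  15.2] dock [np.float64(-247.2), np.float64(-94.3)] zyaw 3.5 F [-1.  -0.2  0.2] g -0.0 down [ 0.  0. -1.]
platen world [529.8  38.1] [119.1 245.4] yaw 3.65 | dock xy -124.6 4.8 relyaw 0.15
```

View pics/p2.png

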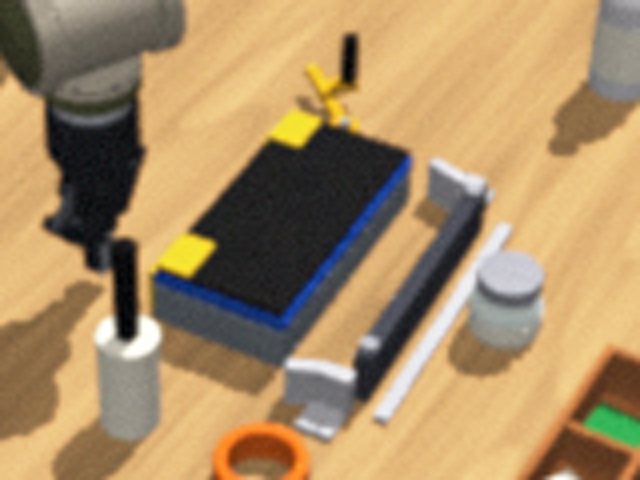

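```bash
cat > cor.py <<'E'
from h import *
import sys,json
from scipy.optimize import least_squares
DX,DY,TH=652.6,41.7,0.061
import pickle
a,b=pickle.load(open('c0.pkl','rb'))
# args: list of [u,v,xs,ys,z] in 4x crop coordinates at offset 270,140 of scene
L=json.loads(sys.argv[1])
px=np.array([[270+(l[0]+.5)/4-.5,140+(l[1]+.5)/4-.5] for l in L])
def res(p):
    c,s=np.cos(p[2]),np.sin(p[2])
    P=[[p[0]+c*l[2]-s*l[3],p[1]+s*l[2]+c*l[3],l[4]] for l in L]
    return (proj(a,P)-px).ravel()
s=least_squares(res,[530,35,0.03],loss='soft_l1');p=s.x
d=p[:2]-[DX,DY];k,n=np.cos(TH),np.sin(TH)
print('world',p[:2].round(1),'dock',round(k*d[0]+n*d[1],1),round(-n*d[0]+k*d[1],1),'relyaw',np.degrees(p[2]-TH).round(2));print(s.fun.reshape(-1,2).round(1).tolist())
E
python3 cor.py '[[411,157,60,120,60],[281,324,60,-120,60],[153,272,-60,-120,60],[272,360,60,-120,0],[291,113,-60,119,60]]'
```

```text
world [530.9  31.8] dock -122.0 -2.5 relyaw -1.36
[[0.8, -0.5], [-0.3, -0.3], [-1.5, -0.4], [1.4, 4.4], [-0.3, -0.1]]
```

```bash
python3 -m handwheel '[{"delta_pos":[-2.5,0,0],"twist":[0,0,0],"jaw":0},{"delta_pos":[-6,0,0],"twist":[0,0,0],"jaw":0},{"delta_pos":[-9.5,0,0],"twist":[0,0,0],"jaw":0},{"delta_pos":[-13,0,0],"twist":[0,0,0],"jaw":0},{"delta_pos":[-16.5,0,0],"twist":[0,0,0],"jaw":0},{"delta_pos":[-18.8,0,0.3],"twist":[0,0,0],"jaw":0},{"delta_pos":[-18.8,0,1.5],"twist":[0,0,0],"jaw":0},{"delta_pos":[-18.8,0,3],"twist":[0,0,0],"jaw":0},{"delta_pos":[-18.8,0,4],"twist":[0,0,0],"jaw":0},{"delta_pos":[-18.8,0,4.3],"twist":[0,0,0],"jaw":0}]'
python3 st.py
cat > pl.py <<'E'
from h import *
import sys
DX,DY,TH=652.6,41.7,0.061
k,n=np.cos(TH),np.sin(TH)
for nm,off in(('scene',(1.8,-.8)),('top',(-1.8,.8))):
    c=cap(nm); P,col,m=cloud(c,(420,680),(-150,215),(54,68))
    m=cv2.morphologyEx(m.astype(np.uint8),cv2.MORPH_CLOSE,np.ones((3,3)));m=cv2.morphologyEx(m,cv2.MORPH_OPEN,np.ones((7,7)))
    _,l,st,_=cv2.connectedComponentsWithStats(m,connectivity=4); Q=world(c)[l==1+np.argmax(st[1:,4])];Q=Q[~np.isnan(Q[:,0])]
    r=cv2.minAreaRect(Q[:,:2].astype(np.float32)); w,h=r[1]; ang=r[2] if w>h else r[2]+90
    yaw=(ang-90)%180; yaw=yaw-180 if yaw>90 else yaw
    d=np.array(r[0])-off-[DX,DY]
    print(nm,'size',np.round(sorted(r[1]),1),'dock xy',round(k*d[0]+n*d[1],1),round(-n*d[0]+k*d[1],1),'relyaw',round(yaw-np.degrees(TH),2))
    if nm=='scene': f=c['frame'][140:260,270:430,::-1]
    else: g=c['frame'][140:230,235:355,::-1]
cv2.imwrite('pics/'+sys.argv[1],np.hstack([cv2.resize(f,(480,360),interpolation=2),cv2.resize(g,(320,240),interpolation=2) if 0 else cv2.copyMakeBorder(cv2.resize(g,(320,240),interpolation=2),0,120,0,0,0)]))
E
python3 pl.py p3.png
```

```text
time_s: 4.47
eef_pos: [445.8, 122.9, 15.5]
ee_rot: [0.516, -0.514, 0.484, -0.485]
force: [0.1, 0.0, 0.5]
grip_width: 0.001
t 4.47 tcp [445.8 122.9  15.5] dock [np.float64(-201.4), np.float64(93.7)] zyaw 3.5 F [0.1 0.  0.5] g 0.0 down [ 0.002  0.    -1.   ]
scene size [144.3 321.9] dock xy -130.2 38.8 relyaw 8.97
top size [117.3 236.9] dock xy -120.4 3.7 relyaw -3.2
```

View pics/p3.png

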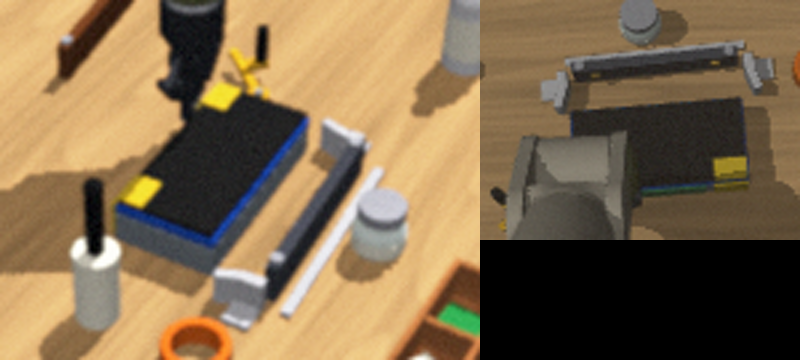

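```bash
cat > pl.py <<'E'
from h import *
import sys
DX,DY,TH=652.6,41.7,0.061
k,n=np.cos(TH),np.sin(TH)
def dock(P): d=P[...,:2]-[DX,DY]; return np.stack([k*d[...,0]+n*d[...,1],-n*d[...,0]+k*d[...,1],P[...,2]],-1)
def meas(c):
    D=dock(world(c)); v=D[(D[...,0]>-185)&(D[...,0]<-20)&(abs(D[...,1])<150)&(D[...,2]>52)&(D[...,2]<68)]
    xs=[];ys=[]
    for y in range(-100,101,10):
        q=v[abs(v[:,1]-y)<6]
        if len(q)>5: ys.append(y); xs.append(np.sort(q[:,0])[-3:].mean())
    xs=np.array(xs);ys=np.array(ys); f=np.polyfit(ys,xs,1); r=xs-np.polyval(f,ys); ok=abs(r)<2.5*np.median(abs(r))+.5; f=np.polyfit(ys[ok],xs[ok],1)
    out=[f[1],-np.degrees(np.arctan(f[0]))]
    e=[]
    for sg in(-1,1):
        t=[]
        for x in range(int(f[1])-50,int(f[1])-8,6):
            q=v[(abs(v[:,0]-x)<4)&(sg*v[:,1]>90)]
            if len(q)>4: t.append(np.sort(sg*q[:,1])[-2:].mean())
        e.append(np.median(t)*sg if t else np.nan)
    return [round(float(z),1) for z in out+e]
if __name__=='__main__':
    a=cap('scene');b=cap('top')
    for nm,c in(('scene',a),('top',b)): print(nm,'front x, relyaw, right y, left y:',meas(c))
    f=a['frame'][140:260,270:430,::-1];g=b['frame'][140:230,235:355,::-1]
    cv2.imwrite('pics/'+sys.argv[1],np.hstack([cv2.resize(f,(400,300),interpolation=2),cv2.resize(g,(400,300),interpolation=2)]))
E
python3 pl.py p4.png
python3 - <<'E'
import pickle
from pl import *
for c in pickle.load(open('c0.pkl','rb')): print(meas(c))
E
```

```text
scene front x, relyaw, right y, left y: [-65.1, -0.6, -117.6, 117.0]
top front x, relyaw, right y, left y: [-68.7, -0.6, -112.6, 120.0]
[-73.1, -5.8, -124.1, 110.8]
[-76.1, -5.6, -121.7, 112.2]
```

```bash
python3 -m handwheel '[{"delta_pos":[0,0,0.3],"twist":[0,0,0],"jaw":0},{"delta_pos":[0,0,0.5],"twist":[0,0,0],"jaw":0},{"delta_pos":[0,0,0.7],"twist":[0,0,0],"jaw":0},{"delta_pos":[0,0,0.9],"twist":[0,0,0],"jaw":0},{"delta_pos":[0,0,1.1],"twist":[0,0,0],"jaw":0},{"delta_pos":[0,0,1.3],"twist":[0,0,0],"jaw":0},{"delta_pos":[0,0,1.5],"twist":[0,0,0],"jaw":0},{"delta_pos":[0,0,1.5],"twist":[0,0,0],"jaw":0},{"delta_pos":[0,0,0.5],"twist":[0,0,0],"jaw":0},{"delta_pos":[0,0,-2],"twist":[0,0,0],"jaw":0}]'
python3 st.py; python3 pl.py p4.png
```

```text
time_s: 5.5
eef_pos: [425.9, 121.2, 15.6]
ee_rot: [0.516, -0.514, 0.484, -0.485]
force: [0.6, -0.1, -0.0]
grip_width: 0.001
t 5.5 tcp [425.9 121.2  15.6] dock [np.float64(-221.4), np.float64(93.1)] zyaw 3.46 F [ 0.6 -0.1 -0. ] g 0.0 down [ 0.003  0.    -1.   ]
scene front x, relyaw, right y, left y: [-59.6, -3.3, -120.5, 116.8]
top front x, relyaw, right y, left y: [-63.9, -3.3, -116.3, 117.5]
```

View pics/p4.png

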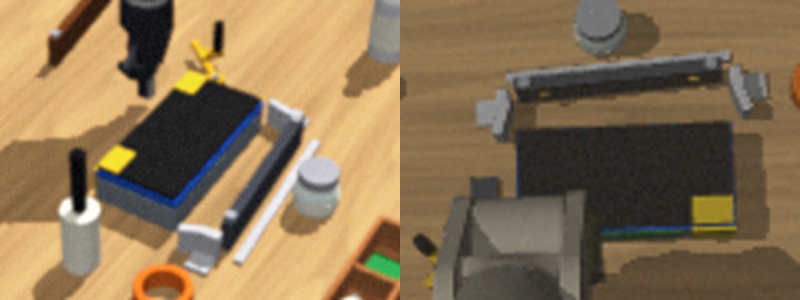

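```bash
python3 -m handwheel '[{"delta_pos":[2.5,0,-0.5],"twist":[0,0,0],"jaw":0},{"delta_pos":[6,0,-1],"twist":[0,0,0],"jaw":0},{"delta_pos":[9.5,0,-1],"twist":[0,0,0],"jaw":0},{"delta_pos":[13,0,-1],"twist":[0,0,0],"jaw":0},{"delta_pos":[16.5,0,-1],"twist":[0,0,0],"jaw":0},{"delta_pos":[18.7,0,-1],"twist":[0,0,0],"jaw":0},{"delta_pos":[18.7,0,-0.3],"twist":[0,0,0],"jaw":0},{"delta_pos":[18.7,0,0.7],"twist":[0,0,0],"jaw":0},{"delta_pos":[18.7,0,1.3],"twist":[0,0,0],"jaw":0},{"delta_pos":[18.7,0,1.6],"twist":[0,0,0],"jaw":0}]'
python3 st.py; python3 -m handwheel '[{"delta_pos":[0,0,0.3],"twist":[0,0,0],"jaw":0},{"delta_pos":[0,0,0.5],"twist":[0,0,0],"jaw":0},{"delta_pos":[0,0,0.7],"twist":[0,0,0],"jaw":0},{"delta_pos":[0,0,0.9],"twist":[0,0,0],"jaw":0},{"delta_pos":[0,0,1.1],"twist":[0,0,0],"jaw":0},{"delta_pos":[0,0,1.3],"twist":[0,0,0],"jaw":0},{"delta_pos":[0,0,1.5],"twist":[0,0,0],"jaw":0},{"delta_pos":[0,0,1.7],"twist":[0,0,0],"jaw":0},{"delta_pos":[0,0,1.9],"twist":[0,0,0],"jaw":0},{"delta_pos":[0,0,2.0],"twist":[0,0,0],"jaw":0}]'; python3 st.py;python3 pl.py p5.png
```

```text
time_s: 6.43
eef_pos: [452.3, -64.2, 15.4]
ee_rot: [0.515, -0.515, 0.484, -0.485]
force: [0.3, 0.4, -0.1]
grip_width: 0.002
t 6.43 tcp [452.3 -64.2  15.4] dock [np.float64(-206.3), np.float64(-93.5)] zyaw 3.51 F [ 0.3  0.4 -0.1] g 0.0 down [ 0.001 -0.    -1.   ]
time_s: 7.27
eef_pos: [470.7, -63.3, 15.2]
ee_rot: [-0.515, 0.515, -0.485, 0.484]
force: [-5.7, -3.8, 1.2]
grip_width: 0.001
t 7.27 tcp [470.7 -63.3  15.2] dock [np.float64(-187.9), np.float64(-93.7)] zyaw 3.5 F [-5.7 -3.8  1.2] g 0.0 down [-0.002 -0.    -1.   ]
scene front x, relyaw, right y, left y: [-53.7, -0.1, -113.8, 121.0]
top front x, relyaw, right y, left y: [-57.4, 0.1, -111.5, 120.8]
```

View pics/p5.png

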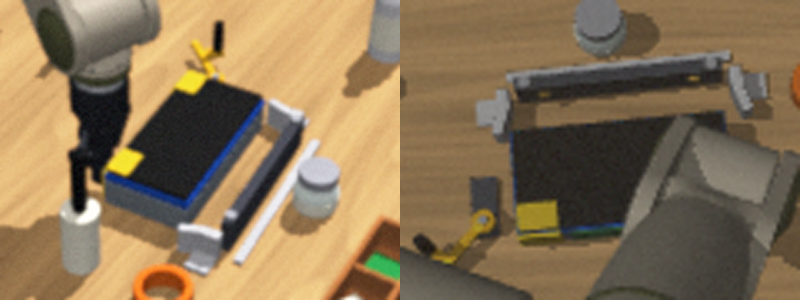

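```bash
python3 -m handwheel '[{"delta_pos":[0,0,0.2],"twist":[0,0,0],"jaw":0},{"delta_pos":[0,0,0.4],"twist":[0,0,0],"jaw":0},{"delta_pos":[0,0,0.6],"twist":[0,0,0],"jaw":0},{"delta_pos":[0,0,0.8],"twist":[0,0,0],"jaw":0},{"delta_pos":[0,0,0.8],"twist":[0,0,0],"jaw":0},{"delta_pos":[0,0,0],"twist":[0,0,0],"jaw":0},{"delta_pos":[0,0,-2],"twist":[0,0,0],"jaw":0},{"delta_pos":[0,0,-4],"twist":[0,0,0],"jaw":0},{"delta_pos":[-3,0,-4],"twist":[0,0,0],"jaw":0},{"delta_pos":[-6,0,-4],"twist":[0,0,0],"jaw":0}]'
python3 -m handwheel '[{"delta_pos":[-3.5,0,0],"twist":[0,0,0],"jaw":0},{"delta_pos":[-7,0,0],"twist":[0,0,0],"jaw":0},{"delta_pos":[-10,0,0],"twist":[0,0,0],"jaw":0},{"delta_pos":[-12.7,0,0],"twist":[0,0,0],"jaw":0},{"delta_pos":[-12.7,0,0.7],"twist":[0,0,0],"jaw":0},{"delta_pos":[-12.7,0,1.7],"twist":[0,0,0],"jaw":0},{"delta_pos":[-12.7,0,2.2],"twist":[0,0,0],"jaw":0},{"delta_pos":[-12.7,0,2.4],"twist":[0,0,0],"jaw":0},{"delta_pos":[-12.7,0,2.6],"twist":[0,0,0],"jaw":0},{"delta_pos":[-12.7,0,2.8],"twist":[0,0,0],"jaw":0}]'
python3 st.py;python3 pl.py p6.png
```

```text
time_s: 8.2
eef_pos: [426.8, -5.9, 15.5]
ee_rot: [0.514, -0.514, 0.485, -0.486]
force: [0.5, -0.4, 0.8]
grip_width: 0.0
time_s: 9.03
eef_pos: [447.8, 122.3, 15.2]
ee_rot: [-0.515, 0.515, -0.485, 0.485]
force: [-0.7, 0.2, 0.1]
grip_width: 0.003
t 9.03 tcp [447.8 122.3  15.2] dock [np.float64(-199.5), np.float64(92.9)] zyaw 3.43 F [-0.7  0.2  0.1] g 0.0 down [-0.  0. -1.]
scene front x, relyaw, right y, left y: [-49.3, 2.2, -110.4, 124.7]
top front x, relyaw, right y, left y: [-52.6, 2.4, -108.9, 123.5]
```

View pics/p6.png

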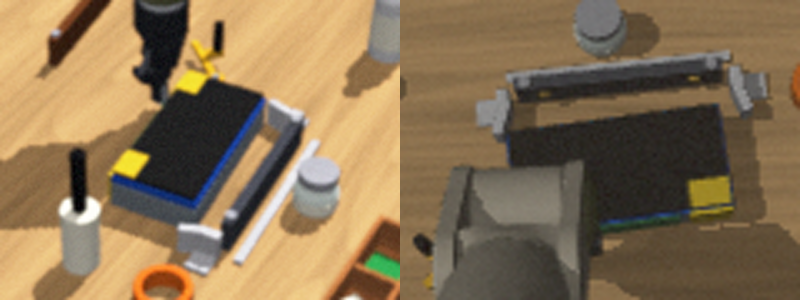

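```bash
python3 -m handwheel '[{"delta_pos":[0,0,0.7],"twist":[0,0,0],"jaw":0},{"delta_pos":[0,0,1.0],"twist":[0,0,0],"jaw":0},{"delta_pos":[0.1,0,1.2],"twist":[0,0,0],"jaw":0},{"delta_pos":[0.2,0,1.4],"twist":[0,0,0],"jaw":0},{"delta_pos":[0.3,0,1.6],"twist":[0,0,0],"jaw":0},{"delta_pos":[0.4,0,1.8],"twist":[0,0,0],"jaw":0},{"delta_pos":[0.5,0,2.0],"twist":[0,0,0],"jaw":0},{"delta_pos":[0.6,0,2.2],"twist":[0,0,0],"jaw":0},{"delta_pos":[0.7,0,2.4],"twist":[0,0,0],"jaw":0},{"delta_pos":[0.8,0,2.6],"twist":[0,0,0],"jaw":0}]'
python3 st.py;python3 pl.py p7.png
```

```text
time_s: 9.97
eef_pos: [473.2, 116.6, 14.7]
ee_rot: [-0.514, 0.516, -0.486, 0.484]
force: [-4.6, 3.2, -0.8]
grip_width: 0.002
t 9.97 tcp [473.2 116.6  14.7] dock [np.float64(-174.5), np.float64(85.7)] zyaw 3.49 F [-4.6  3.2 -0.8] g 0.0 down [-0.003  0.    -1.   ]
scene front x, relyaw, right y, left y: [-41.0, -0.3, -116.7, 118.1]
top front x, relyaw, right y, left y: [-44.7, -0.8, -114.0, 118.5]
```

View pics/p7.png

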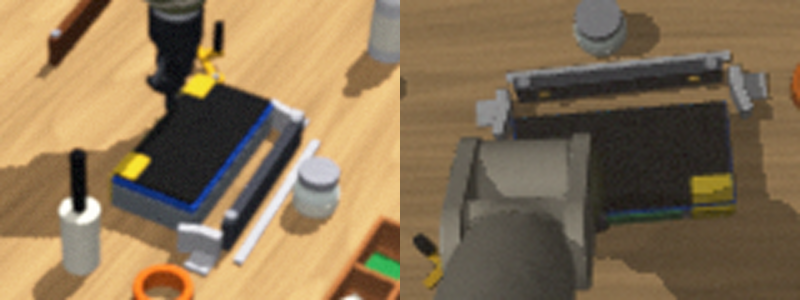

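```bash
python3 -m handwheel '[{"delta_pos":[0,0,0.2],"twist":[0,0,0],"jaw":0},{"delta_pos":[0,0,0.4],"twist":[0,0,0],"jaw":0},{"delta_pos":[0,0,0.6],"twist":[0,0,0],"jaw":0},{"delta_pos":[0,0,0.7],"twist":[0,0,0],"jaw":0},{"delta_pos":[0,0,0.7],"twist":[0,0,0],"jaw":0},{"delta_pos":[0,0,0],"twist":[0,0,0],"jaw":0},{"delta_pos":[0,0,-2],"twist":[0,0,0],"jaw":0},{"delta_pos":[0,0,-4],"twist":[0,0,0],"jaw":0},{"delta_pos":[3,0,-4.2],"twist":[0,0,0],"jaw":0},{"delta_pos":[6,0,-4.2],"twist":[0,0,0],"jaw":0}]'
python3 -m handwheel '[{"delta_pos":[3.5,0,0],"twist":[0,0,0],"jaw":0},{"delta_pos":[7,0,0],"twist":[0,0,0],"jaw":0},{"delta_pos":[10,0,0],"twist":[0,0,0],"jaw":0},{"delta_pos":[12.2,0,0],"twist":[0,0,0],"jaw":0},{"delta_pos":[12.2,0,0.7],"twist":[0,0,0],"jaw":0},{"delta_pos":[12.2,0,1.7],"twist":[0,0,0],"jaw":0},{"delta_pos":[12.2,0,2.2],"twist":[0,0,0],"jaw":0},{"delta_pos":[12.2,0,2.4],"twist":[0,0,0],"jaw":0},{"delta_pos":[12.2,0,2.6],"twist":[0,0,0],"jaw":0},{"delta_pos":[12.2,0,2.8],"twist":[0,0,0],"jaw":0}]'
python3 st.py;python3 pl.py p8.png
```

```text
time_s: 10.9
eef_pos: [435.4, 53.8, 15.8]
ee_rot: [0.516, -0.515, 0.483, -0.484]
force: [1.0, 0.5, 0.1]
grip_width: -0.0
time_s: 11.73
eef_pos: [471.4, -65.7, 15.3]
ee_rot: [-0.515, 0.515, -0.484, 0.484]
force: [-0.5, -0.3, -0.2]
grip_width: -0.003
t 11.73 tcp [471.4 -65.7  15.3] dock [np.float64(-187.4), np.float64(-96.2)] zyaw 3.53 F [-0.5 -0.3 -0.2] g -0.0 down [ 0. -0. -1.]
scene front x, relyaw, right y, left y: [-35.7, -2.7, -119.4, 114.9]
top front x, relyaw, right y, left y: [-39.5, -3.1, -117.5, 115.3]
```

View pics/p8.png

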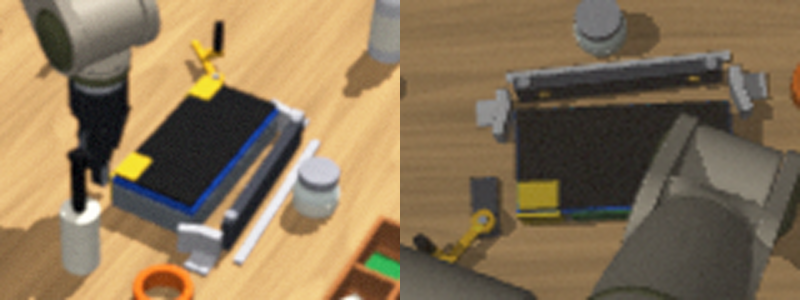

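```bash
python3 -m handwheel '[{"delta_pos":[-0.2,0,0.7],"twist":[0,0,0],"jaw":0},{"delta_pos":[-0.2,0,1.0],"twist":[0,0,0],"jaw":0},{"delta_pos":[-0.1,0,1.2],"twist":[0,0,0],"jaw":0},{"delta_pos":[-0.05,0,1.4],"twist":[0,0,0],"jaw":0},{"delta_pos":[0,0,1.6],"twist":[0,0,0],"jaw":0},{"delta_pos":[0.05,0,1.8],"twist":[0,0,0],"jaw":0},{"delta_pos":[0.1,0,2.0],"twist":[0,0,0],"jaw":0},{"delta_pos":[0.2,0,2.2],"twist":[0,0,0],"jaw":0},{"delta_pos":[0.25,0,2.4],"twist":[0,0,0],"jaw":0},{"delta_pos":[0.3,0,2.5],"twist":[0,0,0],"jaw":0}]'
python3 st.py;python3 pl.py p9.png
```

```text
time_s: 12.67
eef_pos: [496.4, -67.7, 15.1]
ee_rot: [-0.515, 0.515, -0.485, 0.484]
force: [-4.9, 0.4, 2.9]
grip_width: 0.0
t 12.67 tcp [496.4 -67.7  15.1] dock [np.float64(-162.6), np.float64(-99.7)] zyaw 3.49 F [-4.9  0.4  2.9] g 0.0 down [-0.001  0.    -1.   ]
scene front x, relyaw, right y, left y: [-30.6, 1.2, -118.0, 115.1]
top front x, relyaw, right y, left y: [-34.3, 1.6, nan, 117.6]
```

View pics/p9.png

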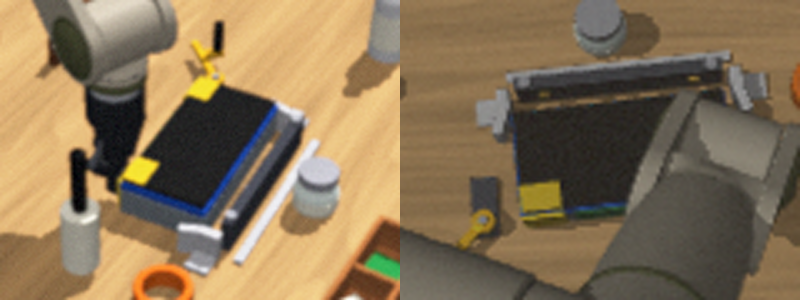

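```bash
python3 -m handwheel '[{"delta_pos":[0,0,-1.5],"twist":[0,0,0],"jaw":0},{"delta_pos":[0,0,-3.8],"twist":[0,0,0],"jaw":0},{"delta_pos":[-3,0,-4],"twist":[0,0,0],"jaw":0},{"delta_pos":[-6.5,0,-4],"twist":[0,0,0],"jaw":0},{"delta_pos":[-10,0,-4],"twist":[0,0,0],"jaw":0},{"delta_pos":[-13.5,0,-4],"twist":[0,0,0],"jaw":0},{"delta_pos":[-17,0,-4],"twist":[0,0,0],"jaw":0},{"delta_pos":[-19.2,0,-3.8],"twist":[0,0,0],"jaw":0},{"delta_pos":[-19.2,0,-2.5],"twist":[0,0,0],"jaw":0},{"delta_pos":[-19.2,0,-1.5],"twist":[0,0,0],"jaw":0}]'
python3 st.py
python3 -m handwheel '[{"delta_pos":[0,0,0.4],"twist":[0,0,0],"jaw":0},{"delta_pos":[0,0,0.6],"twist":[0,0,0],"jaw":0},{"delta_pos":[0,0,0.8],"twist":[0,0,0],"jaw":0},{"delta_pos":[-0.05,0,1.0],"twist":[0,0,0],"jaw":0},{"delta_pos":[-0.1,0,1.2],"twist":[0,0,0],"jaw":0},{"delta_pos":[-0.15,0,1.4],"twist":[0,0,0],"jaw":0},{"delta_pos":[-0.2,0,1.6],"twist":[0,0,0],"jaw":0},{"delta_pos":[-0.25,0,1.8],"twist":[0,0,0],"jaw":0},{"delta_pos":[-0.3,0,2.0],"twist":[0,0,0],"jaw":0},{"delta_pos":[-0.35,0,2.1],"twist":[0,0,0],"jaw":0}]'
python3 st.py;python3 pl.py p10.png
```

```text
time_s: 13.6
eef_pos: [470.9, 124.6, 15.6]
ee_rot: [0.516, -0.515, 0.483, -0.484]
force: [1.0, 0.7, 0.3]
grip_width: -0.0
t 13.6 tcp [470.9 124.6  15.6] dock [np.float64(-176.4), np.float64(93.9)] zyaw 3.63 F [1.  0.7 0.3] g -0.0 down [ 0.002  0.    -1.   ]
time_s: 14.43
eef_pos: [489.7, 127.9, 15.1]
ee_rot: [-0.514, 0.516, -0.485, 0.484]
force: [-4.8, -0.6, 3.6]
grip_width: 0.003
t 14.43 tcp [489.7 127.9  15.1] dock [np.float64(-157.4), np.float64(96.0)] zyaw 3.47 F [-4.8 -0.6  3.6] g 0.0 down [-0.003  0.    -1.   ]
scene front x, relyaw, right y, left y: [-26.0, -1.7, -119.1, 115.2]
top front x, relyaw, right y, left y: [-29.8, -1.8, -115.8, 112.9]
```

View pics/p10.png

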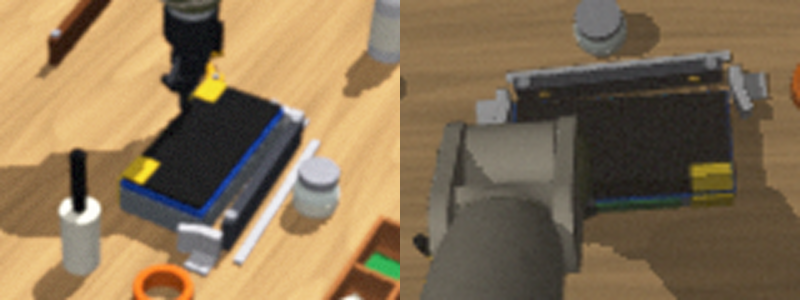

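```bash
python3 -m handwheel '[{"delta_pos":[0,0,-1.5],"twist":[0,0,0],"jaw":0},{"delta_pos":[0,0,-3.8],"twist":[0,0,0],"jaw":0},{"delta_pos":[3,0,-4],"twist":[0,0,0],"jaw":0},{"delta_pos":[6.5,0,-4],"twist":[0,0,0],"jaw":0},{"delta_pos":[10,0,-4],"twist":[0,0,0],"jaw":0},{"delta_pos":[13.5,0,-4],"twist":[0,0,0],"jaw":0},{"delta_pos":[17,0,-4],"twist":[0,0,0],"jaw":0},{"delta_pos":[19.0,0,-3.8],"twist":[0,0,0],"jaw":0},{"delta_pos":[19.0,0,-2.5],"twist":[0,0,0],"jaw":0},{"delta_pos":[19.0,0,-1.6],"twist":[0,0,0],"jaw":0}]'
python3 st.py
python3 -m handwheel '[{"delta_pos":[0,0,0.4],"twist":[0,0,0],"jaw":0},{"delta_pos":[0,0,0.6],"twist":[0,0,0],"jaw":0},{"delta_pos":[0,0,0.8],"twist":[0,0,0],"jaw":0},{"delta_pos":[0.05,0,1.0],"twist":[0,0,0],"jaw":0},{"delta_pos":[0.1,0,1.2],"twist":[0,0,0],"jaw":0},{"delta_pos":[0.15,0,1.4],"twist":[0,0,0],"jaw":0},{"delta_pos":[0.2,0,1.6],"twist":[0,0,0],"jaw":0},{"delta_pos":[0.25,0,1.8],"twist":[0,0,0],"jaw":0},{"delta_pos":[0.3,0,2.0],"twist":[0,0,0],"jaw":0},{"delta_pos":[0.35,0,2.1],"twist":[0,0,0],"jaw":0}]'
python3 st.py;python3 pl.py p11.png
```

```text
time_s: 15.37
eef_pos: [487.2, -64.4, 15.5]
ee_rot: [0.514, -0.514, 0.485, -0.486]
force: [-0.2, 0.1, -0.1]
grip_width: -0.001
t 15.37 tcp [487.2 -64.4  15.5] dock [np.float64(-171.6), np.float64(-95.8)] zyaw 3.31 F [-0.2  0.1 -0.1] g -0.0 down [ 0.001 -0.    -1.   ]
time_s: 16.2
eef_pos: [506.7, -64.8, 15.2]
ee_rot: [-0.515, 0.515, -0.485, 0.484]
force: [-5.6, -0.1, 3.0]
grip_width: -0.0
t 16.2 tcp [506.7 -64.8  15.2] dock [np.float64(-152.1), np.float64(-97.4)] zyaw 3.51 F [-5.6 -0.1  3. ] g -0.0 down [-0.002  0.    -1.   ]
scene front x, relyaw, right y, left y: [-22.1, 0.8, -117.2, 117.0]
top front x, relyaw, right y, left y: [-25.0, 1.6, nan, 118.9]
```

View pics/p11.png

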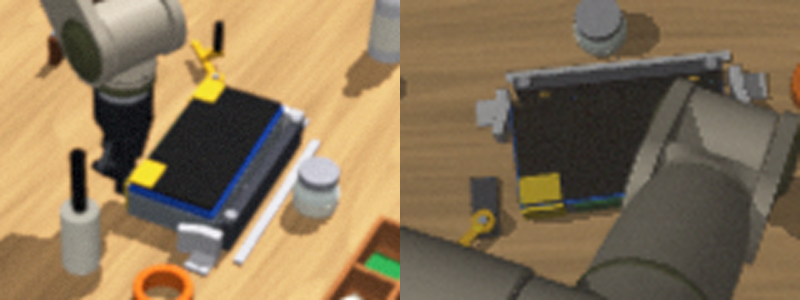

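```bash
python3 -m handwheel '[{"delta_pos":[0,0,-1.5],"twist":[0,0,0],"jaw":0},{"delta_pos":[0,0,-3.8],"twist":[0,0,0],"jaw":0},{"delta_pos":[-3,0,-4],"twist":[0,0,0],"jaw":0},{"delta_pos":[-6.5,0,-4],"twist":[0,0,0],"jaw":0},{"delta_pos":[-10,0,-4],"twist":[0,0,0],"jaw":0},{"delta_pos":[-13.5,0,-4],"twist":[0,0,0],"jaw":0},{"delta_pos":[-17,0,-4],"twist":[0,0,0],"jaw":0},{"delta_pos":[-19.2,0,-3.8],"twist":[0,0,0],"jaw":0},{"delta_pos":[-19.2,0,-2.5],"twist":[0,0,0],"jaw":0},{"delta_pos":[-19.2,0,-1.6],"twist":[0,0,0],"jaw":0}]'
python3 st.py
python3 -m handwheel '[{"delta_pos":[0,0,0.4],"twist":[0,0,0],"jaw":0},{"delta_pos":[0,0,0.6],"twist":[0,0,0],"jaw":0},{"delta_pos":[0,0,0.8],"twist":[0,0,0],"jaw":0},{"delta_pos":[-0.05,0,1.0],"twist":[0,0,0],"jaw":0},{"delta_pos":[-0.1,0,1.2],"twist":[0,0,0],"jaw":0},{"delta_pos":[-0.15,0,1.4],"twist":[0,0,0],"jaw":0},{"delta_pos":[-0.2,0,1.6],"twist":[0,0,0],"jaw":0},{"delta_pos":[-0.25,0,1.8],"twist":[0,0,0],"jaw":0},{"delta_pos":[-0.3,0,2.0],"twist":[0,0,0],"jaw":0},{"delta_pos":[-0.35,0,2.1],"twist":[0,0,0],"jaw":0}]'
python3 st.py;python3 pl.py p12.png
```

```text
time_s: 17.13
eef_pos: [480.5, 127.3, 15.5]
ee_rot: [0.516, -0.515, 0.483, -0.484]
force: [-0.1, -0.1, -0.3]
grip_width: -0.003
t 17.13 tcp [480.5 127.3  15.5] dock [np.float64(-166.5), np.float64(95.9)] zyaw 3.64 F [-0.1 -0.1 -0.3] g -0.0 down [ 0.002  0.    -1.   ]
time_s: 17.97
eef_pos: [499.5, 130.5, 15.1]
ee_rot: [-0.514, 0.516, -0.485, 0.484]
force: [-4.5, -0.3, 3.5]
grip_width: 0.0
t 17.97 tcp [499.5 130.5  15.1] dock [np.float64(-147.4), np.float64(98.0)] zyaw 3.47 F [-4.5 -0.3  3.5] g 0.0 down [-0.003  0.    -1.   ]
scene front x, relyaw, right y, left y: [-21.4, 0.1, -119.7, 116.0]
top front x, relyaw, right y, left y: [-21.9, -0.1, -116.3, 111.2]
```

View pics/p12.png

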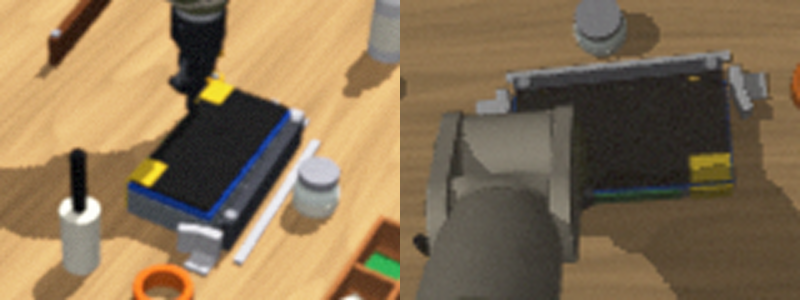

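```bash
sed -i 's/<-20)/<-2)/; s/>52)/>56)/' pl.py; python3 -m handwheel '[{"delta_pos":[0,0,-1.5],"twist":[0,0,0],"jaw":0},{"delta_pos":[0,0,-3.8],"twist":[0,0,0],"jaw":0},{"delta_pos":[3,0,-4],"twist":[0,0,0],"jaw":0},{"delta_pos":[6.5,0,-4],"twist":[0,0,0],"jaw":0},{"delta_pos":[10,0,-4],"twist":[0,0,0],"jaw":0},{"delta_pos":[13.5,0,-4],"twist":[0,0,0],"jaw":0},{"delta_pos":[17,0,-4],"twist":[0,0,0],"jaw":0},{"delta_pos":[19.1,0,-3.8],"twist":[0,0,0],"jaw":0},{"delta_pos":[19.1,0,-2.5],"twist":[0,0,0],"jaw":0},{"delta_pos":[19.1,0,-1.4],"twist":[0,0,0],"jaw":0}]'
python3 st.py
python3 -m handwheel '[{"delta_pos":[0,0,0.4],"twist":[0,0,0],"jaw":0},{"delta_pos":[0,0,0.6],"twist":[0,0,0],"jaw":0},{"delta_pos":[0,0,0.8],"twist":[0,0,0],"jaw":0},{"delta_pos":[0.05,0,1.0],"twist":[0,0,0],"jaw":0},{"delta_pos":[0.1,0,1.15],"twist":[0,0,0],"jaw":0},{"delta_pos":[0.15,0,1.3],"twist":[0,0,0],"jaw":0},{"delta_pos":[0.2,0,1.45],"twist":[0,0,0],"jaw":0},{"delta_pos":[0.25,0,1.6],"twist":[0,0,0],"jaw":0},{"delta_pos":[0.3,0,1.75],"twist":[0,0,0],"jaw":0},{"delta_pos":[0.3,0,1.85],"twist":[0,0,0],"jaw":0}]'
python3 st.py;python3 pl.py p13.png
```

```text
time_s: 18.9
eef_pos: [498.9, -62.7, 15.5]
ee_rot: [0.514, -0.514, 0.485, -0.486]
force: [-1.0, 0.4, 0.0]
grip_width: -0.002
t 18.9 tcp [498.9 -62.7  15.5] dock [np.float64(-159.8), np.float64(-94.9)] zyaw 3.3 F [-1.   0.4  0. ] g -0.0 down [ 0.001 -0.    -1.   ]
time_s: 19.73
eef_pos: [515.7, -62.7, 15.1]
ee_rot: [-0.515, 0.516, -0.485, 0.484]
force: [-5.4, -3.2, 2.9]
grip_width: 0.001
t 19.73 tcp [515.7 -62.7  15.1] dock [np.float64(-143.0), np.float64(-95.9)] zyaw 3.52 F [-5.4 -3.2  2.9] g 0.0 down [-0.003  0.    -1.   ]
scene front x, relyaw, right y, left y: [-12.7, 1.4, -116.4, 117.4]
top front x, relyaw, right y, left y: [-15.1, 1.6, nan, 118.0]
```

View pics/p13.png

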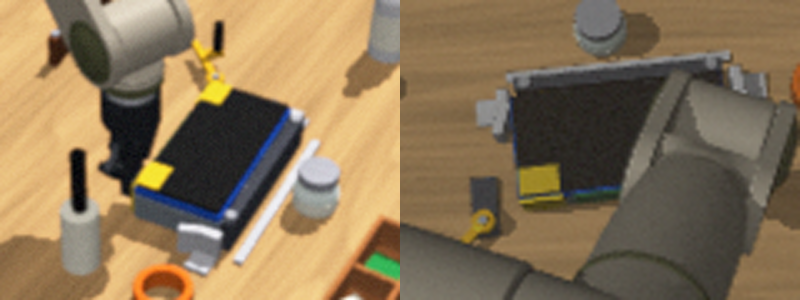

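```bash
python3 -m handwheel '[{"delta_pos":[0,0,-1.5],"twist":[0,0,0],"jaw":0},{"delta_pos":[0,0,-3.8],"twist":[0,0,0],"jaw":0},{"delta_pos":[-3,0,-4],"twist":[0,0,0],"jaw":0},{"delta_pos":[-6.5,0,-4],"twist":[0,0,0],"jaw":0},{"delta_pos":[-10,0,-4],"twist":[0,0,0],"jaw":0},{"delta_pos":[-13.5,0,-4],"twist":[0,0,0],"jaw":0},{"delta_pos":[-17,0,-4],"twist":[0,0,0],"jaw":0},{"delta_pos":[-19.1,0,-3.8],"twist":[0,0,0],"jaw":0},{"delta_pos":[-19.1,0,-2.5],"twist":[0,0,0],"jaw":0},{"delta_pos":[-19.1,0,-1.4],"twist":[0,0,0],"jaw":0}]'
python3 st.py
python3 -m handwheel '[{"delta_pos":[0,0,0.4],"twist":[0,0,0],"jaw":0},{"delta_pos":[0,0,0.6],"twist":[0,0,0],"jaw":0},{"delta_pos":[0,0,0.75],"twist":[0,0,0],"jaw":0},{"delta_pos":[-0.05,0,0.9],"twist":[0,0,0],"jaw":0},{"delta_pos":[-0.1,0,1.05],"twist":[0,0,0],"jaw":0},{"delta_pos":[-0.15,0,1.2],"twist":[0,0,0],"jaw":0},{"delta_pos":[-0.2,0,1.35],"twist":[0,0,0],"jaw":0},{"delta_pos":[-0.25,0,1.5],"twist":[0,0,0],"jaw":0},{"delta_pos":[-0.25,0,1.6],"twist":[0,0,0],"jaw":0},{"delta_pos":[-0.25,0,1.6],"twist":[0,0,0],"jaw":0}]'
python3 st.py;python3 pl.py p14.png
```

```text
time_s: 20.67
eef_pos: [491.1, 128.5, 15.4]
ee_rot: [0.516, -0.516, 0.484, -0.484]
force: [-0.2, -0.4, 0.9]
grip_width: 0.001
t 20.67 tcp [491.1 128.5  15.4] dock [np.float64(-155.9), np.float64(96.5)] zyaw 3.65 F [-0.2 -0.4  0.9] g 0.0 down [ 0.  0. -1.]
time_s: 21.5
eef_pos: [504.2, 130.1, 15.0]
ee_rot: [-0.513, 0.517, -0.486, 0.483]
force: [-15.7, -4.0, 11.6]
grip_width: 0.0
t 21.5 tcp [504.2 130.1  15. ] dock [np.float64(-142.7), np.float64(97.3)] zyaw 3.5 F [-15.7  -4.   11.6] g 0.0 down [-0.007 -0.001 -1.   ]
scene front x, relyaw, right y, left y: [-10.1, -0.2, -116.7, 117.3]
top front x, relyaw, right y, left y: [-11.8, -0.7, -112.9, 116.3]
```

View pics/p14.png

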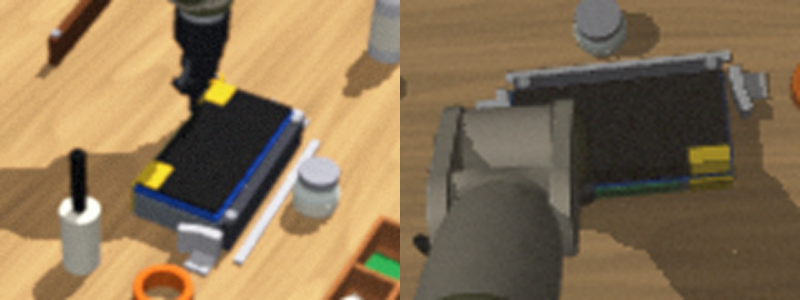

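```bash
python3 -m handwheel '[{"delta_pos":[0,0,-1.5],"twist":[0,0,0],"jaw":0},{"delta_pos":[0,0,-3.8],"twist":[0,0,0],"jaw":0},{"delta_pos":[3,0,-4.1],"twist":[0,0,0],"jaw":0},{"delta_pos":[6.5,0,-4.1],"twist":[0,0,0],"jaw":0},{"delta_pos":[10,0,-4.1],"twist":[0,0,0],"jaw":0},{"delta_pos":[13.5,0,-4.1],"twist":[0,0,0],"jaw":0},{"delta_pos":[17,0,-4.1],"twist":[0,0,0],"jaw":0},{"delta_pos":[19.2,0,-3.8],"twist":[0,0,0],"jaw":0},{"delta_pos":[19.2,0,-2.5],"twist":[0,0,0],"jaw":0},{"delta_pos":[19.2,0,-1.4],"twist":[0,0,0],"jaw":0}]'
python3 st.py;python3 pl.py p15.png
python3 -m handwheel '[{"delta_pos":[0,0,0.2],"twist":[0,0,0],"jaw":0},{"delta_pos":[0,0,0.4],"twist":[0,0,0],"jaw":0},{"delta_pos":[0,0,0.5],"twist":[0,0,0],"jaw":0},{"delta_pos":[0,0,0.6],"twist":[0,0,0],"jaw":0},{"delta_pos":[0,0,0.7],"twist":[0,0,0],"jaw":0},{"delta_pos":[0,0,0.8],"twist":[0,0,0],"jaw":0},{"delta_pos":[0,0,0.9],"twist":[0,0,0],"jaw":0},{"delta_pos":[0,0,1.0],"twist":[0,0,0],"jaw":0},{"delta_pos":[0,0,1.1],"twist":[0,0,0],"jaw":0},{"delta_pos":[0,0,1.1],"twist":[0,0,0],"jaw":0}]'
python3 st.py;python3 pl.py p15.png
```

```text
time_s: 22.43
eef_pos: [505.5, -63.8, 15.5]
ee_rot: [0.514, -0.514, 0.485, -0.486]
force: [0.2, -0.1, -0.5]
grip_width: 0.002
t 22.43 tcp [505.5 -63.8  15.5] dock [np.float64(-153.3), np.float64(-96.3)] zyaw 3.3 F [ 0.2 -0.1 -0.5] g 0.0 down [ 0.001 -0.    -1.   ]
scene front x, relyaw, right y, left y: [-10.8, -0.6, -117.0, 116.7]
top front x, relyaw, right y, left y: [-12.8, -0.6, -114.2, 116.7]
time_s: 23.37
eef_pos: [515.2, -61.6, 15.2]
ee_rot: [-0.515, 0.515, -0.485, 0.484]
force: [-4.1, -2.0, 3.0]
grip_width: -0.003
t 23.37 tcp [515.2 -61.6  15.2] dock [np.float64(-143.4), np.float64(-94.7)] zyaw 3.49 F [-4.1 -2.   3. ] g -0.0 down [-0.002  0.    -1.   ]
scene front x, relyaw, right y, left y: [-10.4, 0.2, -116.2, 116.4]
top front x, relyaw, right y, left y: [-12.1, 0.4, -113.6, 117.3]
```

View pics/p15.png

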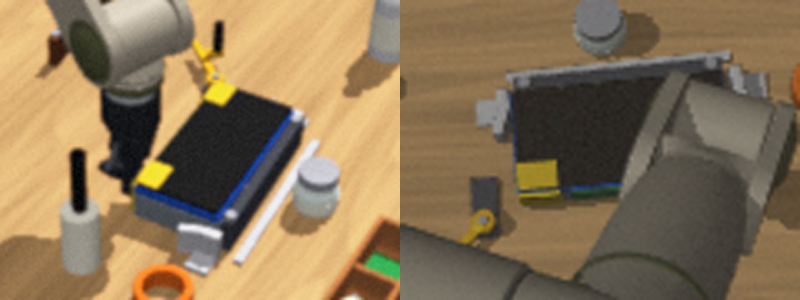

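```bash
python3 -m handwheel '[{"delta_pos":[0,0,0.08],"twist":[0,0,0],"jaw":0},{"delta_pos":[0,0,0.16],"twist":[0,0,0],"jaw":0},{"delta_pos":[0,0,0.24],"twist":[0,0,0],"jaw":0},{"delta_pos":[0,0,0.3],"twist":[0,0,0],"jaw":0},{"delta_pos":[0,0,0.3],"twist":[0,0,0],"jaw":0},{"delta_pos":[0,0,0.3],"twist":[0,0,0],"jaw":0},{"delta_pos":[0,0,0.3],"twist":[0,0,0],"jaw":0},{"delta_pos":[0,0,0.3],"twist":[0,0,0],"jaw":0},{"delta_pos":[0,0,0.3],"twist":[0,0,0],"jaw":0},{"delta_pos":[0,0,0.3],"twist":[0,0,0],"jaw":0}]'
python3 st.py;python3 pl.py p16.png
```

```text
time_s: 24.3
eef_pos: [517.6, -61.6, 15.2]
ee_rot: [-0.514, 0.516, -0.485, 0.484]
force: [-8.5, -4.6, 4.6]
grip_width: -0.002
t 24.3 tcp [517.6 -61.6  15.2] dock [np.float64(-141.0), np.float64(-94.9)] zyaw 3.49 F [-8.5 -4.6  4.6] g -0.0 down [-0.003 -0.    -1.   ]
scene front x, relyaw, right y, left y: [-9.5, 0.4, -114.6, 119.6]
top front x, relyaw, right y, left y: [-11.3, 0.8, nan, 117.0]
```

```bash
python3 -m handwheel '[{"delta_pos":[0,0,0.05],"twist":[0,0,0],"jaw":0},{"delta_pos":[0,0,0.1],"twist":[0,0,0],"jaw":0},{"delta_pos":[0,0,0.15],"twist":[0,0,0],"jaw":0},{"delta_pos":[0,0,0.2],"twist":[0,0,0],"jaw":0},{"delta_pos":[0,0,0.2],"twist":[0,0,0],"jaw":0},{"delta_pos":[0,0,0.2],"twist":[0,0,0],"jaw":0},{"delta_pos":[0,0,0.2],"twist":[0,0,0],"jaw":0},{"delta_pos":[0,0,0.2],"twist":[0,0,0],"jaw":0},{"delta_pos":[0,0,0.2],"twist":[0,0,0],"jaw":0},{"delta_pos":[0,0,0.2],"twist":[0,0,0],"jaw":0}]'
python3 st.py;python3 pl.py p16.png
```

```text
time_s: 25.23
eef_pos: [517.6, -61.6, 15.2]
ee_rot: [-0.513, 0.517, -0.487, 0.482]
force: [-21.2, -6.9, 15.8]
grip_width: 0.002
t 25.23 tcp [517.6 -61.6  15.2] dock [np.float64(-141.1), np.float64(-94.9)] zyaw 3.53 F [-21.2  -6.9  15.8] g 0.0 down [-0.008  0.    -1.   ]
scene front x, relyaw, right y, left y: [-9.4, 0.3, -114.1, 119.3]
top front x, relyaw, right y, left y: [-11.6, 0.5, nan, 117.9]
```

View pics/p16.png

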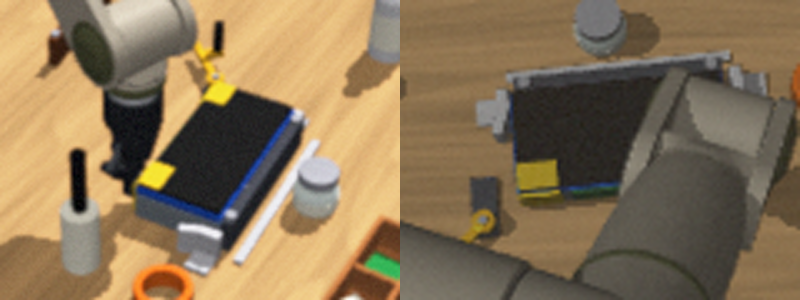

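```bash
python3 -m handwheel '[{"delta_pos":[0,0,-1.5],"twist":[0,0,0],"jaw":0},{"delta_pos":[0,0,-3.8],"twist":[0,0,0],"jaw":0},{"delta_pos":[-3,0,-4.3],"twist":[0,0,0],"jaw":0},{"delta_pos":[-6.5,0,-4.3],"twist":[0,0,0],"jaw":0},{"delta_pos":[-10,0,-4.3],"twist":[0,0,0],"jaw":0},{"delta_pos":[-13.5,0,-4.3],"twist":[0,0,0],"jaw":0},{"delta_pos":[-17,0,-4.3],"twist":[0,0,0],"jaw":0},{"delta_pos":[-19.1,0,-3.8],"twist":[0,0,0],"jaw":0},{"delta_pos":[-19.1,0,-2.5],"twist":[0,0,0],"jaw":0},{"delta_pos":[-19.1,0,-1.5],"twist":[0,0,0],"jaw":0}]'
python3 st.py;python3 pl.py p17.png
python3 -m handwheel '[{"delta_pos":[0,0,0.2],"twist":[0,0,0],"jaw":0},{"delta_pos":[0,0,0.4],"twist":[0,0,0],"jaw":0},{"delta_pos":[0,0,0.5],"twist":[0,0,0],"jaw":0},{"delta_pos":[0,0,0.6],"twist":[0,0,0],"jaw":0},{"delta_pos":[0,0,0.7],"twist":[0,0,0],"jaw":0},{"delta_pos":[0,0,0.8],"twist":[0,0,0],"jaw":0},{"delta_pos":[0,0,0.9],"twist":[0,0,0],"jaw":0},{"delta_pos":[0,0,0.98],"twist":[0,0,0],"jaw":0},{"delta_pos":[0,0,1.05],"twist":[0,0,0],"jaw":0},{"delta_pos":[0,0,1.05],"twist":[0,0,0],"jaw":0}]'
python3 st.py;python3 pl.py p17.png
```

```text
time_s: 26.17
eef_pos: [494.8, 130.1, 15.4]
ee_rot: [0.516, -0.515, 0.484, -0.484]
force: [-0.2, -0.7, -0.0]
grip_width: 0.001
t 26.17 tcp [494.8 130.1  15.4] dock [np.float64(-152.2), np.float64(97.9)] zyaw 3.63 F [-0.2 -0.7 -0. ] g 0.0 down [ 0.001  0.    -1.   ]
scene front x, relyaw, right y, left y: [-8.9, 0.7, -113.1, 118.0]
top front x, relyaw, right y, left y: [-11.4, 0.2, -112.5, 116.8]
time_s: 27.1
eef_pos: [504.3, 129.2, 15.2]
ee_rot: [-0.515, 0.515, -0.485, 0.484]
force: [-3.0, -1.1, 1.7]
grip_width: 0.001
t 27.1 tcp [504.3 129.2  15.2] dock [np.float64(-142.7), np.float64(96.4)] zyaw 3.49 F [-3.  -1.1  1.7] g 0.0 down [-0.001 -0.    -1.   ]
scene front x, relyaw, right y, left y: [-9.0, 0.6, -114.9, 117.2]
top front x, relyaw, right y, left y: [-11.4, 0.1, -113.8, 117.8]
```

```bash
python3 -m handwheel '[{"delta_pos":[0,0,0.08],"twist":[0,0,0],"jaw":0},{"delta_pos":[0,0,0.14],"twist":[0,0,0],"jaw":0},{"delta_pos":[0,0,0.2],"twist":[0,0,0],"jaw":0},{"delta_pos":[0,0,0.25],"twist":[0,0,0],"jaw":0},{"delta_pos":[0,0,0.3],"twist":[0,0,0],"jaw":0},{"delta_pos":[0,0,0.3],"twist":[0,0,0],"jaw":0},{"delta_pos":[0,0,0.3],"twist":[0,0,0],"jaw":0},{"delta_pos":[0,0,0.3],"twist":[0,0,0],"jaw":0},{"delta_pos":[0,0,0.3],"twist":[0,0,0],"jaw":0},{"delta_pos":[0,0,0.3],"twist":[0,0,0],"jaw":0}]'
python3 st.py;python3 pl.py p18.png
```

```text
time_s: 28.03
eef_pos: [504.5, 129.4, 15.1]
ee_rot: [-0.513, 0.517, -0.486, 0.483]
force: [-18.1, -2.6, 15.5]
grip_width: -0.004
t 28.03 tcp [504.5 129.4  15.1] dock [np.float64(-142.5), np.float64(96.5)] zyaw 3.52 F [-18.1  -2.6  15.5] g -0.0 down [-0.008 -0.001 -1.   ]
scene front x, relyaw, right y, left y: [-9.7, 0.6, -113.8, 115.8]
top front x, relyaw, right y, left y: [-11.4, 1.0, -113.1, 117.8]
```

View pics/p18.png

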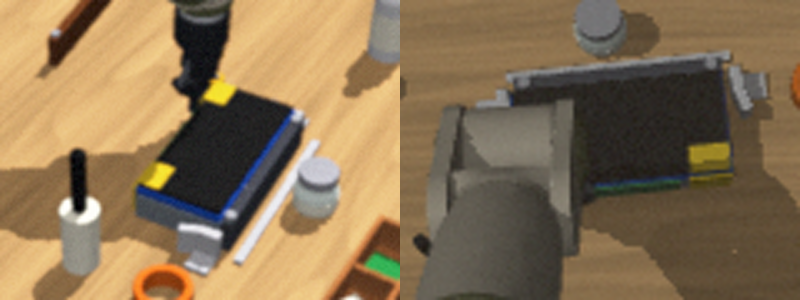

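```bash
python3 -m handwheel '[{"delta_pos":[0,0,-1.5],"twist":[0,0,0],"jaw":0},{"delta_pos":[0,0,-3.8],"twist":[0,0,0],"jaw":0},{"delta_pos":[3,0,-4.1],"twist":[0,0,0],"jaw":0},{"delta_pos":[6.5,0,-4.1],"twist":[0,0,0],"jaw":0},{"delta_pos":[10,0,-4.1],"twist":[0,0,0],"jaw":0},{"delta_pos":[13.5,0,-4.1],"twist":[0,0,0],"jaw":0},{"delta_pos":[17,0,-4.1],"twist":[0,0,0],"jaw":0},{"delta_pos":[19.2,0,-3.8],"twist":[0,0,0],"jaw":0},{"delta_pos":[19.2,0,-2.5],"twist":[0,0,0],"jaw":0},{"delta_pos":[19.2,0,-1.2],"twist":[0,0,0],"jaw":0}]'
python3 st.py;python3 pl.py p19.png
python3 -m handwheel '[{"delta_pos":[0,0,0.2],"twist":[0,0,0],"jaw":0},{"delta_pos":[0,0,0.4],"twist":[0,0,0],"jaw":0},{"delta_pos":[0,0,0.6],"twist":[0,0,0],"jaw":0},{"delta_pos":[0,0,0.7],"twist":[0,0,0],"jaw":0},{"delta_pos":[0,0,0.8],"twist":[0,0,0],"jaw":0},{"delta_pos":[0,0,0.88],"twist":[0,0,0],"jaw":0},{"delta_pos":[0,0,0.96],"twist":[0,0,0],"jaw":0},{"delta_pos":[0,0,1.04],"twist":[0,0,0],"jaw":0},{"delta_pos":[0,0,1.12],"twist":[0,0,0],"jaw":0},{"delta_pos":[0,0,1.15],"twist":[0,0,0],"jaw":0}]'
python3 st.py;python3 pl.py p20.png
```

```text
time_s: 28.97
eef_pos: [508.1, -64.6, 15.4]
ee_rot: [0.514, -0.514, 0.485, -0.486]
force: [0.3, 0.4, 0.1]
grip_width: 0.002
t 28.97 tcp [508.1 -64.6  15.4] dock [np.float64(-150.8), np.float64(-97.3)] zyaw 3.31 F [0.3 0.4 0.1] g 0.0 down [ 0.001 -0.    -1.   ]
scene front x, relyaw, right y, left y: [-9.1, 0.6, -115.5, 116.6]
top front x, relyaw, right y, left y: [-11.6, 0.2, -112.3, 118.1]
time_s: 29.9
eef_pos: [517.7, -62.3, 15.2]
ee_rot: [-0.514, 0.516, -0.485, 0.484]
force: [-9.9, -2.0, 7.6]
grip_width: 0.002
t 29.9 tcp [517.7 -62.3  15.2] dock [np.float64(-141.0), np.float64(-95.6)] zyaw 3.51 F [-9.9 -2.   7.6] g 0.0 down [-0.003  0.    -1.   ]
scene front x, relyaw, right y, left y: [-9.0, 0.5, -115.6, 116.1]
top front x, relyaw, right y, left y: [-11.8, 0.8, nan, 117.9]
```

View pics/p20.png

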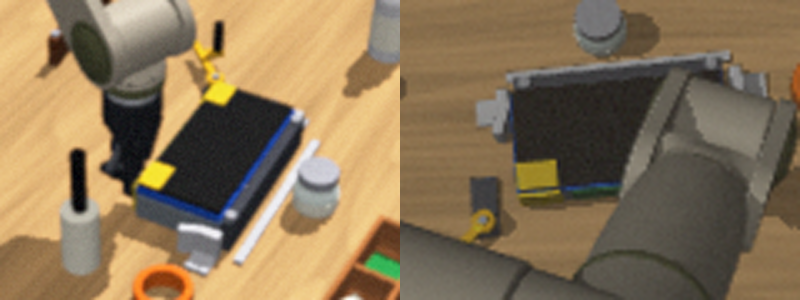

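```bash
python3 -m handwheel '[{"delta_pos":[0,0,-1.5],"twist":[0,0,0],"jaw":0.5},{"delta_pos":[0,0,-4.5],"twist":[0,0,0],"jaw":0.5},{"delta_pos":[0,-3.5,-5],"twist":[0,0,0],"jaw":0.5},{"delta_pos":[0,-7,-5],"twist":[0,0,0],"jaw":0.5},{"delta_pos":[-3,-10,-5],"twist":[0,0,0],"jaw":0.5},{"delta_pos":[-6.5,-11.5,-5],"twist":[0,0,0],"jaw":0.5},{"delta_pos":[-10,-11.5,-5],"twist":[0,0,0],"jaw":0.5},{"delta_pos":[-13.5,-11.5,-5],"twist":[0,0,0],"jaw":0.5},{"delta_pos":[-17,-11.5,-5],"twist":[0,0,0],"jaw":0.5},{"delta_pos":[-20.5,-11.5,-5],"twist":[0,0,0],"jaw":0.5}]'
python3 st.py; python3 -c "
from rig import telemetry;print(telemetry.sense()['joints'].round(2))"
```

```text
time_s: 30.83
eef_pos: [456.2, 141.0, 130.6]
ee_rot: [0.515, -0.515, 0.484, -0.485]
force: [0.4, -0.3, -0.3]
grip_width: 0.501
t 30.83 tcp [456.2 141.  130.6] dock [np.float64(-190.0), np.float64(111.1)] zyaw 3.47 F [ 0.4 -0.3 -0.3] g 0.5 down [ 0.001  0.    -1.   ]
[0.05 0.32 1.77 0.   1.05 1.56]
```

```bash
python3 -m handwheel '[{"delta_pos":[-3,0,0.4],"twist":[0,0,0],"jaw":0.5},{"delta_pos":[-6,0,0.8],"twist":[0,0,0],"jaw":0.5},{"delta_pos":[-9,0,1.2],"twist":[0,0,0],"jaw":0.5},{"delta_pos":[-11.2,0,1.7],"twist":[0,0,0],"jaw":0.5},{"delta_pos":[-11.2,0.5,1.7],"twist":[0,0,0],"jaw":0.5},{"delta_pos":[-11.2,1.0,1.7],"twist":[0,0,0],"jaw":0.5},{"delta_pos":[-11.2,1.5,1.7],"twist":[0,0,0],"jaw":0.5},{"delta_pos":[-11.2,2,1.7],"twist":[0,0,0],"jaw":0.5},{"delta_pos":[-11.2,2.5,1.7],"twist":[0,0,0],"jaw":0.5},{"delta_pos":[-11.2,3,1.7],"twist":[0,0,0],"jaw":0.5}]'
python3 st.py
cat > z.py <<'E'
from h import *
import sys
a=cap('scene');b=cap('top')
f=a['frame'][110:210,300:400,::-1];g=b['frame'][150:250,220:320,::-1]
cv2.imwrite('pics/'+sys.argv[1],np.hstack([cv2.resize(f,(400,400),interpolation=2),cv2.resize(g,(400,400),interpolation=2)]))
W=world(a);D=W[(W[...,0]>430)&(W[...,0]<500)&(W[...,1]>225)&(W[...,1]<285)&(W[...,2]>60)&(W[...,2]<82)]
print(np.median(D,0).round(1),len(D))
E
python3 z.py z1.png
```

```text
time_s: 31.67
eef_pos: [466.7, 251.5, 99.8]
ee_rot: [-0.515, 0.515, -0.485, 0.485]
force: [0.1, -0.8, 0.6]
grip_width: 0.5
t 31.67 tcp [466.7 251.5  99.8] dock [np.float64(-172.8), np.float64(220.7)] zyaw 3.42 F [ 0.1 -0.8  0.6] g 0.5 down [-0. -0. -1.]
[470.8 251.   69.3] 24
```

View pics/z1.png

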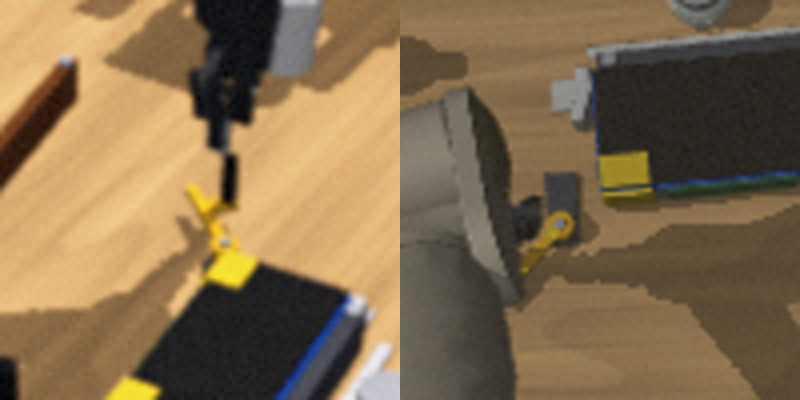

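```bash
python3 -m handwheel '[{"delta_pos":[-0.2,1,0],"twist":[0,0,0],"jaw":0.5},{"delta_pos":[-0.2,2.5,0],"twist":[0,0,0],"jaw":0.5},{"delta_pos":[-0.2,4,0],"twist":[0,0,0],"jaw":0.5},{"delta_pos":[-0.2,5.5,0],"twist":[0,0,0],"jaw":0.5},{"delta_pos":[-0.2,6.2,0],"twist":[0,0,0],"jaw":0.4},{"delta_pos":[-0.2,6.2,0],"twist":[0,0,0],"jaw":0.3},{"delta_pos":[-0.2,6.2,0],"twist":[0,0,0],"jaw":0.1},{"delta_pos":[-0.2,6.2,0],"twist":[0,0,0],"jaw":0.1},{"delta_pos":[-0.2,6.2,0],"twist":[0,0,0],"jaw":0.1},{"delta_pos":[-0.2,6.2,0],"twist":[0,0,0],"jaw":0.1}]' 20
python3 st.py; python3 z.py z2.png
```

```text
time_s: 32.6
eef_pos: [464.6, 256.6, 38.0]
ee_rot: [0.515, -0.515, 0.486, -0.483]
force: [-6.6, 18.9, -9.5]
grip_width: 0.18
t 32.6 tcp [464.6 256.6  38. ] dock [np.float64(-174.5), np.float64(226.0)] zyaw 3.49 F [-6.6 18.9 -9.5] g 0.18 down [-0.003  0.004 -1.   ]
[474.8 242.9  68.3] 31
```

View pics/z2.png

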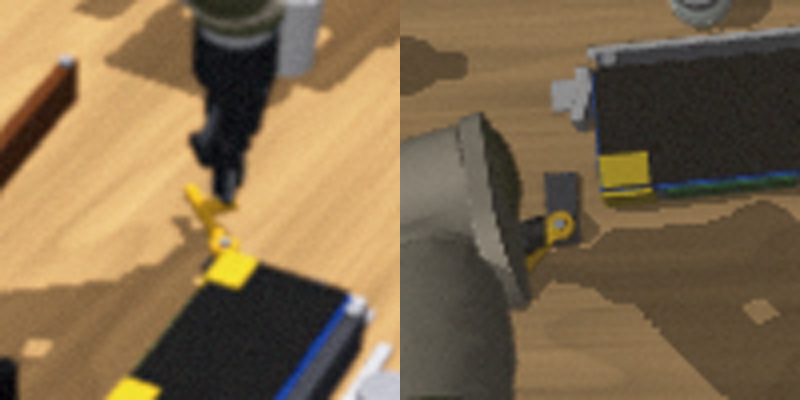

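```bash
python3 -m handwheel '[{"delta_pos":[-0.3,0,0],"twist":[0,0,0],"jaw":0.1},{"delta_pos":[-0.12,0,-0.41],"twist":[0,0,0],"jaw":0.1},{"delta_pos":[0.12,0,-0.81],"twist":[0,0,0],"jaw":0.1},{"delta_pos":[0.38,0,-1.2],"twist":[0,0,0],"jaw":0.1},{"delta_pos":[0.67,0,-1.57],"twist":[0,0,0],"jaw":0.1},{"delta_pos":[0.98,0,-1.91],"twist":[0,0,0],"jaw":0.1},{"delta_pos":[1.32,0,-2.24],"twist":[0,0,0],"jaw":0.1},{"delta_pos":[1.68,0,-2.54],"twist":[0,0,0],"jaw":0.1},{"delta_pos":[2.05,0,-2.81],"twist":[0,0,0],"jaw":0.1},{"delta_pos":[2.45,0,-3.06],"twist":[0,0,0],"jaw":0.1}]'
python3 st.py; python3 z.py z3.png
```

```text
time_s: 33.53
eef_pos: [433.3, 229.3, 37.9]
ee_rot: [-0.514, 0.516, -0.487, 0.482]
force: [-14.3, 14.1, -3.2]
grip_width: 0.178
t 33.53 tcp [433.3 229.3  37.9] dock [np.float64(-207.5), np.float64(200.7)] zyaw 3.5 F [-14.3  14.1  -3.2] g 0.18 down [-0.008  0.002 -1.   ]
[442.3 239.4  72.7] 15
```

View pics/z3.png

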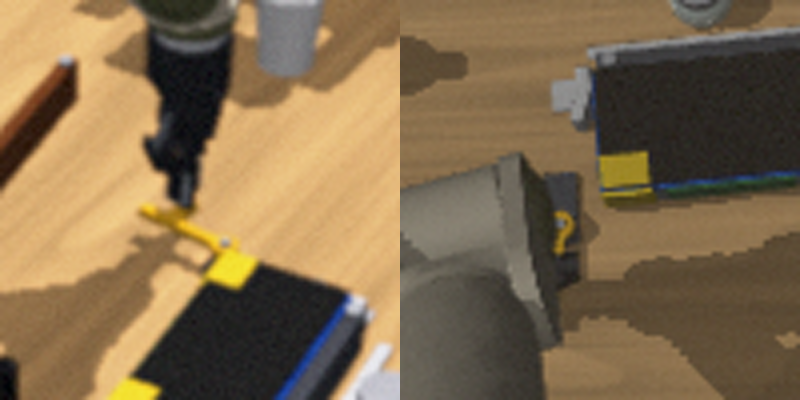

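```bash
python3 -m handwheel '[{"delta_pos":[0.2,0,-0.42],"twist":[0,0,0],"jaw":0.1},{"delta_pos":[0.62,0,-0.62],"twist":[0,0,0],"jaw":0.1},{"delta_pos":[1.06,0,-0.8],"twist":[0,0,0],"jaw":0.1},{"delta_pos":[1.5,0,-0.94],"twist":[0,0,0],"jaw":0.1},{"delta_pos":[1.96,0,-1.05],"twist":[0,0,0],"jaw":0.1},{"delta_pos":[2.42,0,-1.13],"twist":[0,0,0],"jaw":0.1},{"delta_pos":[2.88,0,-1.18],"twist":[0,0,0],"jaw":0.1},{"delta_pos":[3.35,0,-1.2],"twist":[0,0,0],"jaw":0.1},{"delta_pos":[3.82,0,-1.18],"twist":[0,0,0],"jaw":0.1},{"delta_pos":[4.28,0,-1.13],"twist":[0,0,0],"jaw":0.1}]'
python3 st.py; python3 z.py z4.png
```

```text
time_s: 34.47
eef_pos: [427.3, 184.4, 38.3]
ee_rot: [-0.514, 0.516, -0.485, 0.484]
force: [-3.0, 4.5, -5.8]
grip_width: 0.179
t 34.47 tcp [427.3 184.4  38.3] dock [np.float64(-216.2), np.float64(156.2)] zyaw 3.5 F [-3.   4.5 -5.8] g 0.18 down [-0.003  0.001 -1.   ]
[nan nan nan] 0
  return _methods._mean(a, axis=axis, dtype=dtype,
  ret = um.true_divide(
```

View pics/z4.png

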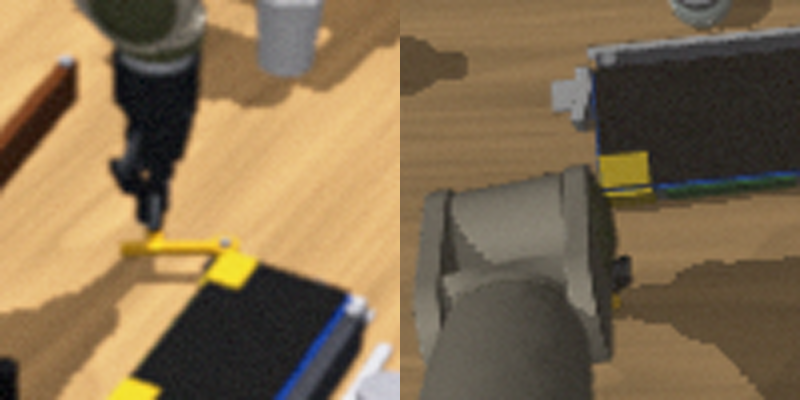

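```bash
python3 -m handwheel '[{"delta_pos":[0.46,0,0.08],"twist":[0,0,0],"jaw":0.1},{"delta_pos":[0.92,0,0.19],"twist":[0,0,0],"jaw":0.1},{"delta_pos":[1.36,0,0.33],"twist":[0,0,0],"jaw":0.1},{"delta_pos":[1.8,0,0.51],"twist":[0,0,0],"jaw":0.1},{"delta_pos":[2.22,0,0.71],"twist":[0,0,0],"jaw":0.1},{"delta_pos":[2.62,0,0.95],"twist":[0,0,0],"jaw":0.1},{"delta_pos":[3.01,0,1.21],"twist":[0,0,0],"jaw":0.1},{"delta_pos":[3.38,0,1.5],"twist":[0,0,0],"jaw":0.1},{"delta_pos":[3.72,0,1.81],"twist":[0,0,0],"jaw":0.1},{"delta_pos":[4.05,0,2.15],"twist":[0,0,0],"jaw":0.1}]'
python3 st.py; python3 z.py z5.png 2>/dev/null
```

```text
time_s: 35.4
eef_pos: [452.4, 145.5, 38.7]
ee_rot: [0.515, -0.515, 0.485, -0.484]
force: [-1.3, 7.1, -4.0]
grip_width: 0.18
t 35.4 tcp [452.4 145.5  38.7] dock [np.float64(-193.5), np.float64(115.8)] zyaw 3.49 F [-1.3  7.1 -4. ] g 0.18 down [-0.     0.001 -1.   ]
[nan nan nan] 0
```

View pics/z5.png

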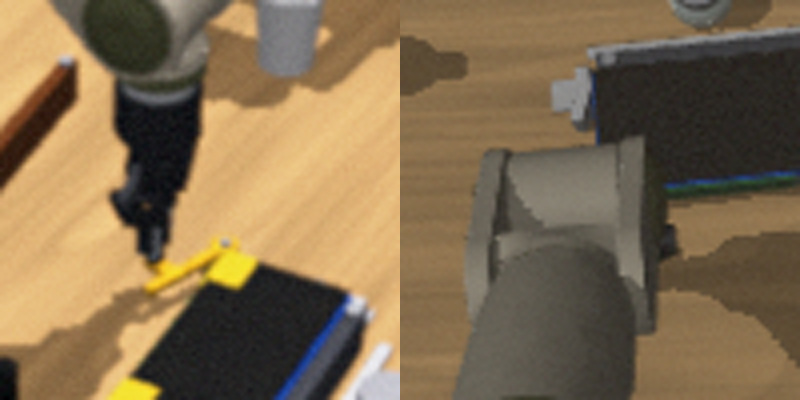

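```bash
python3 -m handwheel '[{"delta_pos":[0.13,0,0.31],"twist":[0,0,0],"jaw":0.1},{"delta_pos":[0.34,0,0.59],"twist":[0,0,0],"jaw":0.1},{"delta_pos":[0.54,0,0.88],"twist":[0,0,0],"jaw":0.1},{"delta_pos":[0.72,0,1.18],"twist":[0,0,0],"jaw":0.1},{"delta_pos":[0.89,0,1.49],"twist":[0,0,0],"jaw":0.1},{"delta_pos":[1.04,0,1.8],"twist":[0,0,0],"jaw":0.1},{"delta_pos":[1.13,0,2.02],"twist":[0,0,0],"jaw":0.1},{"delta_pos":[1.18,0,2.15],"twist":[0,0,0],"jaw":0.1},{"delta_pos":[1.22,0,2.24],"twist":[0,0,0],"jaw":0.1},{"delta_pos":[1.22,0,2.24],"twist":[0,0,0],"jaw":0.1}]'
python3 st.py; python3 z.py z6.png 2>/dev/null
```

```text
time_s: 36.33
eef_pos: [476.1, 134.3, 38.7]
ee_rot: [0.515, -0.515, 0.484, -0.485]
force: [-2.9, -1.3, 3.0]
grip_width: 0.178
t 36.33 tcp [476.1 134.3  38.7] dock [np.float64(-170.5), np.float64(103.2)] zyaw 3.48 F [-2.9 -1.3  3. ] g 0.18 down [ 0.001 -0.    -1.   ]
[nan nan nan] 0
```

View pics/z6.png

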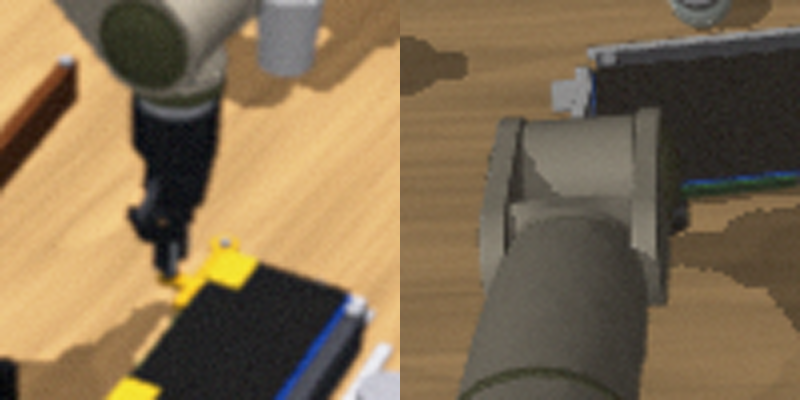

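```bash
python3 -m handwheel '[{"delta_pos":[0.02,0,0.1],"twist":[0,0,0],"jaw":0.1},{"delta_pos":[0.05,0,0.2],"twist":[0,0,0],"jaw":0.1},{"delta_pos":[0.07,0,0.3],"twist":[0,0,0],"jaw":0.1},{"delta_pos":[0.07,0,0.3],"twist":[0,0,0],"jaw":0.1},{"delta_pos":[0.07,0,0.3],"twist":[0,0,0],"jaw":0.1},{"delta_pos":[0.07,0,0.3],"twist":[0,0,0],"jaw":0.1},{"delta_pos":[0.07,0,0.3],"twist":[0,0,0],"jaw":0.1},{"delta_pos":[0.07,0,0.3],"twist":[0,0,0],"jaw":0.1},{"delta_pos":[0.07,0,0.3],"twist":[0,0,0],"jaw":0.1},{"delta_pos":[0.07,0,0.3],"twist":[0,0,0],"jaw":0.1}]'
python3 st.py
```

```text
time_s: 37.27
eef_pos: [476.5, 134.2, 38.5]
ee_rot: [-0.514, 0.516, -0.486, 0.483]
force: [-17.4, -0.5, 15.5]
grip_width: 0.181
t 37.27 tcp [476.5 134.2  38.5] dock [np.float64(-170.2), np.float64(103.1)] zyaw 3.49 F [-17.4  -0.5  15.5] g 0.18 down [-0.006  0.    -1.   ]
```

```bash
python3 -m handwheel '[{"delta_pos":[0,0,-0.1],"twist":[0,0,0],"jaw":0.1},{"delta_pos":[0,0,-0.22],"twist":[0,0,0],"jaw":0.1},{"delta_pos":[0,0,-0.22],"twist":[0,0,0],"jaw":0.3},{"delta_pos":[0,0,-0.22],"twist":[0,0,0],"jaw":0.4},{"delta_pos":[0,0,-0.22],"twist":[0,0,0],"jaw":0.45},{"delta_pos":[0,-0.5,-0.22],"twist":[0,0,0],"jaw":0.45},{"delta_pos":[0,-2,-0.22],"twist":[0,0,0],"jaw":0.45},{"delta_pos":[0,-4.5,-0.22],"twist":[0,0,0],"jaw":0.45},{"delta_pos":[0,-8,-0.2],"twist":[0,0,0],"jaw":0.45},{"delta_pos":[0,-11,-0.2],"twist":[0,0,0],"jaw":0.45}]'
python3 st.py
python3 -m handwheel '[{"delta_pos":[0,-2,-1],"twist":[0,0,0],"jaw":0.45},{"delta_pos":[0,-4,-3],"twist":[0,0,0],"jaw":0.45},{"delta_pos":[0,-6,-6],"twist":[0,0,0],"jaw":0.45},{"delta_pos":[-3,-6,-8],"twist":[0,0,0],"jaw":0.45},{"delta_pos":[-6,-6,-10],"twist":[0,0,0],"jaw":0.45},{"delta_pos":[-9,-6,-10],"twist":[0,0,0],"jaw":0.45},{"delta_pos":[-12,-6,-10],"twist":[0,0,0],"jaw":0.45},{"delta_pos":[-15,-6,-10],"twist":[0,0,0],"jaw":0.45},{"delta_pos":[-17,-6,-10],"twist":[0,0,0],"jaw":0.45},{"delta_pos":[-18,-6,-10],"twist":[0,0,0],"jaw":0.45}]'
python3 st.py; python3 pl.py p30.png
python3 - <<'E'
from h import *
a=cap('scene');b=cap('top')
f=a['frame'][145:235,300:400,::-1];g=b['frame'][145:235,240:340,::-1]
cv2.imwrite('pics/f1.png',np.hstack([cv2.resize(f,(400,360),interpolation=2),cv2.resize(g,(400,360),interpolation=2)]))
cv2.imwrite('pics/f2.png',np.hstack([a['frame'][::,:,::-1]]))
E
```

```text
time_s: 38.1
eef_pos: [477.0, 133.8, 150.4]
ee_rot: [0.515, -0.515, 0.484, -0.485]
force: [0.3, -0.5, 0.2]
grip_width: 0.453
t 38.1 tcp [477.  133.8 150.4] dock [np.float64(-169.7), np.float64(102.6)] zyaw 3.48 F [ 0.3 -0.5  0.2] g 0.45 down [ 0.001  0.    -1.   ]
time_s: 38.93
eef_pos: [365.8, 309.4, 208.6]
ee_rot: [0.516, -0.515, 0.484, -0.484]
force: [0.0, -0.8, 0.9]
grip_width: 0.451
t 38.93 tcp [365.8 309.4 208.6] dock [np.float64(-270.0), np.float64(284.7)] zyaw 3.6 F [ 0.  -0.8  0.9] g 0.45 down [ 0.001  0.001 -1.   ]
scene front x, relyaw, right y, left y: [-9.4, 0.3, -114.2, 119.8]
top front x, relyaw, right y, left y: [-11.4, 0.7, -112.4, 117.4]
```

View pics/f1.png

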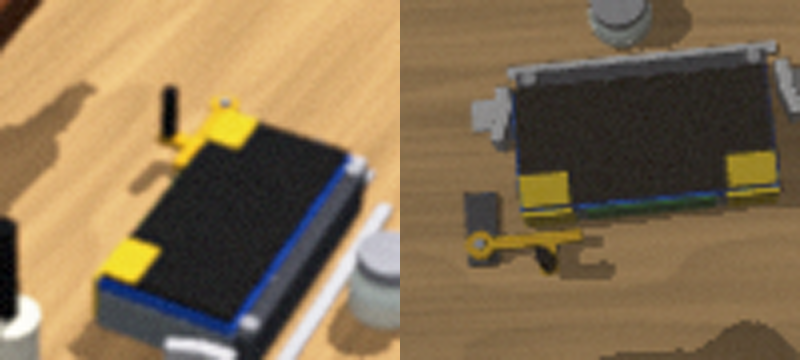

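View pics/f2.png

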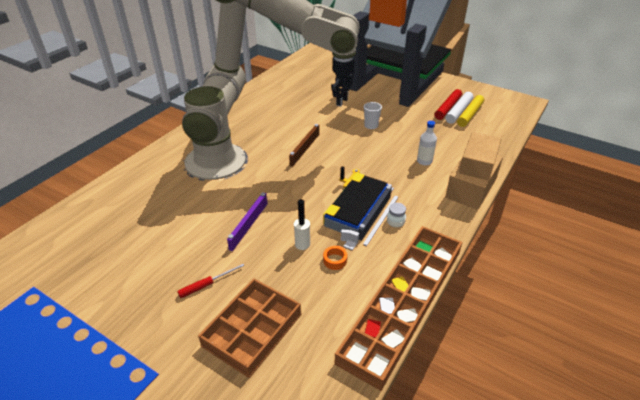

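Run:
```python
from rig import ctrl
print(ctrl.finish_job())
```

```text
the job is handed in; nothing more can be done
None
```

I walked the platen into the dock with alternating gentle bumper pushes and swung the latch shut by its knob. I handed the job in at about 39 s of the 72 s allowed.

**Platen:**
- Both far corners came up hard against the stop. The left read 16–18 N at the same depth on two presses, and the right read 21 N and then 10 N on the re-check.
- I did not re-press the left corner after that last right press.
- The platen stayed within about 3° of square once I had taken out its initial 6° skew.
- Both contact buttons were hidden in the final views. I judged them flush from the two hard stops, not from seeing them.

**Latch:** It turned by the knob until it met its end stop at about 17 N. The last pictures show the bar behind the left bumper, within about 1° of parallel to the platen's near edge, which is within what I can measure in the image.

**Surroundings:** The robot stood clear with no load on it, the screen was not touched, and the things standing about looked undisturbed in the last picture.

**Disagreements:** The two cameras differed by about 2 mm on the platen's final depth. The stop also felt several millimetres nearer than my first image fit, so I went by feel for seating.

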